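# Gauge the bore of a mill barrel

## Task

Measure the bore of the tall wooden mill barrel, so that a new grinding mechanism can be ordered: take the bore gauge from its stand and push it gently into the barrel until its flange rests on the rim. Then press the cap on its top fully home, firmly but not hard (about 15 N, never near 40), so that the plungers spring out against the bore and are locked there. Draw the gauge out and set it back upright in its stand, flange down on the block, with the reading kept and the other things left alone.

Things in the scene. Friction and masses are not known exactly. Their poses are not given: they have to be found in the camera images.
- gauge_grip (a point): Centre of the bore gauge's round dark steel handle, 24 mm in diameter, 44 mm long (22 mm up and down from here): the place to grasp it. The gauge (about 0.25 kg) starts upright, nose down, hanging in its stand by its flange. z points up along the gauge, the plungers along +y and -y. Top of the lock cap 40 mm above this point, plungers 61 mm below, tip of the blunt nose 74 mm below.
- gauge_flange (a point): Point on the gauge's axis at the underside of its stop flange (58 mm diameter, 6 mm thick, thin rubber washer beneath), 28 mm below the handle centre; this face comes to rest on the rim of whatever the gauge is put into. Below it: guide collar, 40 mm diameter, 16 mm long, 1 mm bevel at its lower edge; head, 32 mm diameter, 25 mm long; blunt nose, 5 mm.
- cap_top (a point): Centre of the flat top of the lock cap, a steel push button 20 mm in diameter on the upper end of the gauge (moves with the cap).
- lock_cap (a joint): Lock cap travel in m: 0 raised (the start), growing as it is pressed down along the gauge; stays where it is left. It moves at 3 N or more; at 3 to 5 mm it clicks and the two plungers spring out until stopped; from 7 mm on it takes more, up to about 10 N, while it locks them; from 10 mm on they are locked, and at 11.5 mm it meets a hard stop. It is not to be raised again.
- tip_a (a point): Outer tip of the brass plunger on the gauge's +y side (8 mm round pin). Retracted it is 16 mm from the gauge axis; with nothing to stop it, it comes out to 25 mm.
- tip_b (a point): Outer tip of the brass plunger on the gauge's -y side, like the other one. The distance between the two tips is the gauge's reading.
- tall_rim (a point): Point at rim height on the axis of the tall mill barrel's round black foot (88 mm, fast on the worktop). The barrel is an upright wooden tube without its mechanism, 105 mm tall with the foot, outside 68 mm, bore 42 mm wide and 99 mm deep. It stands 3.5 mm off the foot's axis in an unknown direction: find the bore by feel or sight. The bore leaves the collar only 1 mm all round. z is up.
- short_rim (a point): The like point of the short mill barrel: same wood, foot and outside diameter, but 75 mm tall and with a 48 mm bore. Not the one to be measured.
- stand_mouth (a point): Centre of the round hole in the top of the gauge's stand, a fixed pale wooden block 90 x 90 mm, 60 mm tall; hole 50 mm in diameter, 54 mm deep. The gauge hangs in it by its flange.
- spice_jar_1_mid (a point): Middle of a bystander, small glass spice jar with a dark lid, 41 mm wide, 105 mm tall; loose, to be left alone.
- mill_2_mid (a point): Middle of a bystander, salt shaker with a grey top, 44 mm wide, 90 mm tall; loose, to be left alone.
- tin_1_mid (a point): Middle of a bystander, small food tin, 57 mm wide, 72 mm tall; loose, to be left alone.
- jar_1_mid (a point): Middle of a bystander, glass jar with a pale lid, 58 mm wide, 99 mm tall; loose, to be left alone.
- box_1_mid (a point): Middle of a bystander, cardboard tea box, 63 x 78 x 102 mm; loose, to be left alone.
- teaspoon_1_mid (a point): Middle of a bystander, metal teaspoon lying flat, 130 mm long; loose, to be left alone.
There are look-alikes about, which are no part of the job. What is shaped like the part that bears gauge_grip but blue or pink is not meant.

How it is judged (in metres and radians):
On the way, in this order (a step that is already met when the one before it is completed fails the run):
1. the gauge sits in the tall barrel, flange on the rim, with its plungers still in (z of gauge_flange in the frame of tall_rim below 0.0025 m and horizontal distance between gauge_flange and tall_rim below 0.007 m and distance between tip_a and tip_b below 0.034 m), for 0.2 s.
2. in the tall barrel the plungers have sprung out to the bore and the cap is pressed home (z of gauge_flange in the frame of tall_rim below 0.0025 m and horizontal distance between gauge_flange and tall_rim below 0.007 m and distance between tip_a and tip_b between 0.0405 and 0.0435 m and value of joint lock_cap above 0.0095 m), for 0.2 s.
At the end, for the whole second after the job is handed in: The gauge stands upright (within 0.1 rad) and still in its stand, its flange on the block (within 4 mm in height, 8 mm sideways), and the tips of its locked plungers are 40.5 to 43.5 mm apart, which is the 42 mm bore of the tall barrel (z of gauge_flange in the frame of stand_mouth between -0.003 and 0.004 m and horizontal distance between gauge_flange and stand_mouth below 0.008 m and angle between gauge_grip's own z axis and vertical below 0.1 rad and linear speed of gauge below 0.01 m/s and distance between tip_a and tip_b between 0.0405 and 0.0435 m); the robot touches nothing.
It fails at once if the gauge was pressed or jammed against the tall barrel with more than 40 N (contact force between gauge and tall_foot above 40 N).
It fails at once if a bystander (spice jar, salt shaker, tin, jar, tea box or teaspoon) was shifted by more than 30 mm (distance of any of spice_jar_1_mid, mill_2_mid, tin_1_mid, jar_1_mid, box_1_mid, teaspoon_1_mid from where it was at the start of the episode above 0.03 m).
It also fails if it takes over 72 s, if anything falls off the work surface, if the arm or the gripper's body presses on something with over 40 N, if the wrist force passes 120 N, or if a joint passes its speed limit or range.

## Robot

A 7-joint arm with a two-finger parallel gripper is mounted at the origin on a cart in front of the work surface, level with it; the furniture and walls round the work are solid. World frame = base frame: x ahead of the robot, y to its left, z up, the work surface at z = 0. Lengths are in mm, angles in rad, forces in N, time in s.
With the tool pointing down it reaches from about 400 to 875 mm from the base axis. Payload 4.4 kg.
Tool frame: the origin (TCP) lies midway between the tips of the shut fingers; the grasp point (between the pads) lies 19 mm behind it (ctrl.grip_point_offset is the distance from the TCP to the grasp point, in mm); z points along the fingers, y is the direction in which the jaws open and shut (so a half turn about z gives the same grasp; the last joint's range is limited). The gripper opens to 85 mm and grips with 20 to 120 N. Pads are 22 mm wide; open, the fingers measure 114 mm over their backs; the gripper's body (76 mm by 85 mm) begins 54 mm behind the grasp point. The pads swing forward as they close: fully open they stand 13 mm farther back than shut.
Start: joints at [-1.397, 0.628, 0.038, 1.517, -0.027, 0.996, -0.02], TCP at [154.354, 631.422, 192.513] pointing down, gripper open.
Joint ranges: [-3.06, 3.06], [-0.37, 2.12], [-1.25, 1.32], [0.18, 2.47], [-1.1, 4.24], [0.23, 1.98], [-2.94, 2.94]. Speed limits (rad/s): [2.57, 2.57, 3.14, 3.14, 3.14, 3.14, 3.14].

## Interface

Orientations are given as [roll, pitch, yaw] about the fixed x, y, z axes, in that order (R = Rz(yaw) Ry(pitch) Rx(roll)).
In Python, from cell import ctrl, imaging, models gives the robot as it stands. The module is installed in compiled form; this text tells all that it offers.
- The arm moves only by the tool drive_tool, never from a script. Its argument "deltas" is text: rows parted by semicolons, each of 5 numbers parted by spaces: the shift along the tool's x, y, z in m, then the turn about the tool's z in degrees, then the finger opening in m, from 0 to 0.0854. A call has 1 to 12 rows; each row is the pose to reach, as a shift and turn from the pose commanded when the call began, along the tool's axes at that moment; what a row does not reach only later rows make up. A row lasts 1/8 s, in which the tool goes at most 62.5 mm and 10.7 degrees, less where a joint would pass 70% of its speed; a pose out of reach is approached as far as the arm can. A call with a gripper value outside its range is refused whole. The fingers move at their own pace and stop on an object; the grip force is fixed at half the most. Time passes only in rows, so rows that repeat a pose let the fingers close. It gives the time, the measured TCP pose, the force and the opening at its end, in the units of the state.
- ctrl.read_state(): the state, without advancing time (a new reading comes with each control period).
- imaging.get_image(name): name is "side" or "top"; returns a dict with "color" (420x560x3 uint8, red, green, blue), "range_z" (420x560 float32, mm along the optical axis (not along the pixel's ray), 0 where there is no reading), "vfov" (degrees; the focal length in pixels is half the picture's height over the tangent of half this angle, whatever the lens; pixels are square), "cx", "cy" (the principal point, pixels), "extrinsics" (4x4, takes a point from camera to world coordinates). Camera axes: x right, y down, z forward; pixel columns grow to the right and rows downward; lengths in mm; the calibration is good to about 2 mm. A picture is of the moment at which its call begins.
- ctrl.finish_job(): hands the job in, once; it reports no verdict.
Trained networks look in a picture, given as the dict that the camera call returned (one of the last four; its "shot" number tells which), for a name from the list of things; names that differ only in an ending like _2 or _b are one class to them, and where a whole thing is asked for, a point or a joint stands for the part that bears it (a point fixed in the world has none). Each returns a list of dicts, best first, with "score" (0 to 1); they miss things now and then, are a little off and sometimes report something else, mostly with a low value. They report only what shows in the picture. A call takes as long as a camera call. They do not tell look-alikes from the thing itself.
- models.spot_in(picture, thing): "point" ([column, row] in pixels, amid what is visible of it).
- models.landmark_of(picture, thing): "point" ([column, row] in pixels: a listed point, or the origin of a listed thing).
The state is a dict: "clock": time; "qpos": joint angles; "qd": joint speeds; "tau": joint torques, N m; "eef_pos": TCP position; "tool_rot": TCP orientation; "force": force on the tool from outside, world axes, zero at the start; "torque": the same for the moment, N m; "width": finger opening in mm.
Only numpy, scipy, OpenCV 4.12 (cv2) and the standard library are available. Lean on these libraries where they do the work, as an engineer would, in place of code of your own. Each camera call takes 0.05 s, during which the arm holds its last target.

## Working session

There is one attempt and no reset: what is moved stays moved. The work goes in short steps, Python scripts to look and compute and a tool call to move; the robot and the scene stay as the last step left them, time stands still between calls to the robot, and variables do not carry over. Pictures are saved under pics/ and viewed, and the job is handed in when it is done.

Besides the shell and the picture viewer there is one more tool, called after "Emit:" as a command line: name --argument value ..., lists and objects as JSON in quotes. drive_tool: Moves the arm, as the interface text tells. Its arguments: {"type":"object","properties":{"deltas":{"type":"string"}},"required":["deltas"]}

```bash
mkdir -p pics; cat > h.py <<'E'
from cell import ctrl, imaging, models
import numpy as np, cv2
def K(p):
    f=p["color"].shape[0]/2/np.tan(np.radians(p["vfov"])/2); return f,p["cx"],p["cy"]
def pix2w(p,u,v,z=None):
    f,cx,cy=K(p); d=p["range_z"]
    if z is None: z=d[int(round(v)),int(round(u))]
    c=np.array([(u-cx)/f*z,(v-cy)/f*z,z,1.]); return (p["extrinsics"]@c)[:3]
def plane(p,u,v,h):
    f,cx,cy=K(p); E=p["extrinsics"]; d=E[:3,:3]@np.array([(u-cx)/f,(v-cy)/f,1.]); o=E[:3,3]
    return o+d*(h-o[2])/d[2]
def proj(p,w):
    f,cx,cy=K(p); c=np.linalg.inv(p["extrinsics"])@np.append(w,1); return np.array([cx+f*c[0]/c[2],cy+f*c[1]/c[2]])
def cloud(p):
    f,cx,cy=K(p); d=p["range_z"]; v,u=np.mgrid[:d.shape[0],:d.shape[1]]
    c=np.stack([(u-cx)/f*d,(v-cy)/f*d,d,np.ones_like(d)],-1)@p["extrinsics"].T
    c=c[...,:3]; c[d==0]=np.nan; return c
def save(p,n,crop=None,s=1):
    im=p["color"][...,::-1]
    if crop: a,b,c,d=crop; im=im[b:d,a:c]
    cv2.imwrite("pics/"+n,cv2.resize(im,None,fx=s,fy=s,interpolation=cv2.INTER_CUBIC))
E
python3 - <<'E'
from h import *
s=ctrl.read_state(); print({k:np.round(v,3) for k,v in s.items()}, ctrl.grip_point_offset)
for n in("side","top"):
    p=imaging.get_image(n); save(p,n+"0.png",None,1.4)
    print(n,p["vfov"],p["cx"],p["cy"],np.round(p["extrinsics"],3).tolist())
    for t in["gauge_grip","gauge_flange","cap_top","tall_rim","short_rim","stand_mouth"]:
        for r in models.landmark_of(p,t)[:4]:
            u,v=r["point"]; print(t,np.round(r["point"],1),round(r["score"],2),np.round(pix2w(p,u,v),0))
E
```

```text
{'clock': np.float64(0.0), 'qpos': array([-1.397,  0.629,  0.038,  1.518, -0.027,  0.996, -0.02 ]), 'qd': array([-0.   ,  0.001,  0.   ,  0.   , -0.001, -0.002,  0.001]), 'tau': array([ 0.0000e+00, -5.6342e+01,  1.2260e+00, -1.9343e+01,  1.1000e-02,
        1.1000e-02,  0.0000e+00]), 'eef_pos': array([154.136, 630.72 , 191.582]), 'tool_rot': array([-3.14 , -0.   ,  2.902]), 'force': array([ 0.038,  0.386, -0.341]), 'torque': array([-0.003, -0.005,  0.009]), 'width': np.float64(85.31)} 18.700000000000003
side 57.136431792751694 277.0018515953831 199.70892632532727 [[0.94, -0.206, 0.272, 226.67], [-0.341, -0.574, 0.744, -810.969], [0.003, -0.792, -0.61, 767.532], [0.0, 0.0, 0.0, 1.0]]
gauge_grip [314.  288.9] 0.81 [ 493. -321.   95.]
gauge_grip [269.4 304. ] 0.77 [ 389. -323.   92.]
gauge_grip [342.2 334.4] 0.59 [ 506. -433.   79.]
gauge_grip [320.5 273.6] 0.49 [ 509. -315.  134.]
gauge_flange [340.1 340. ] 0.77 [ 505. -431.   55.]
gauge_flange [268.8 310.3] 0.68 [ 387. -323.   71.]
gauge_flange [313.8 295.4] 0.58 [ 493. -323.   76.]
gauge_flange [256.9 196.2] 0.17 [488.  79.  68.]
cap
[... 253 characters left out ...]
2] 0.6 [ 499. -326.  102.]
top 52.42982960411692 276.37168499241653 204.647495792789 [[0.008, -0.985, 0.175, 347.559], [-1.0, -0.01, -0.013, 23.316], [0.015, -0.175, -0.985, 1282.141], [0.0, 0.0, 0.0, 1.0]]
gauge_grip [429.2 223.3] 0.66 [ 509. -423.   96.]
gauge_grip [390.4 266.1] 0.63 [ 388. -305.  110.]
gauge_grip [389.7 225.3] 0.53 [ 501. -308.  107.]
gauge_flange [385.5 268.5] 0.83 [ 383. -300.   76.]
gauge_flange [425.8 224.7] 0.61 [ 509. -425.   65.]
gauge_flange [389.5 228.4] 0.58 [ 493. -308.  104.]
cap_top [433.6 219.2] 0.5 [ 519. -430.  113.]
tall_rim [194.1 240.5] 0.96 [461. 248.  27.]
short_rim [271.3 223.2] 0.92 [517.  21.   7.]
stand_mouth [390.6 229.2] 0.63 [ 491. -312.  102.]
```

View pics/side0.png

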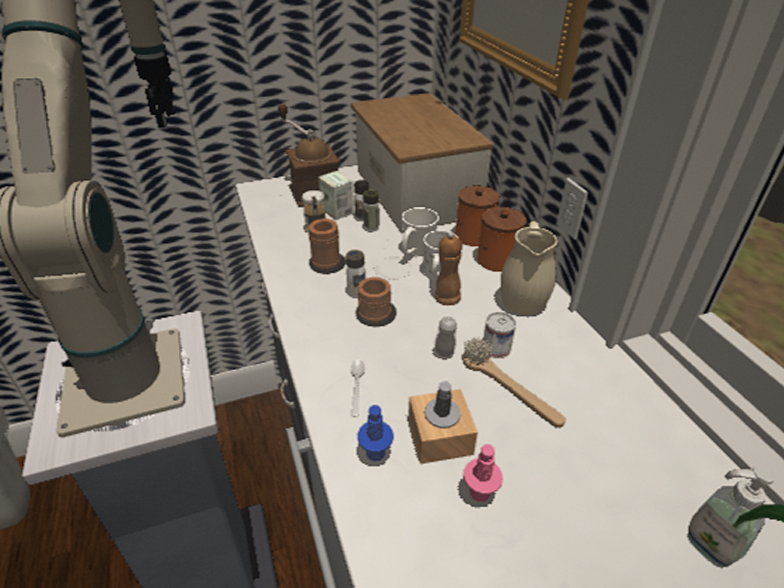

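View pics/top0.png

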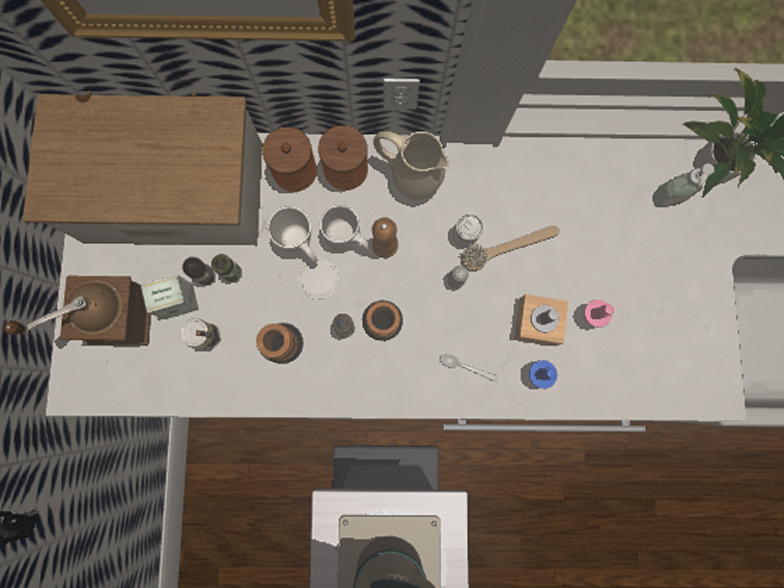

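The candidates are the grey gauge in the wooden stand at side (314,285) / top (388,227), the blue one at side (268,308), and the pink one at side (344,338). I choose the dark steel one in the stand. Next I'll check it in a close crop and measure it.

```bash
cat > meas.py <<'E'
from h import *
from scipy.optimize import least_squares
def circ(P,r=None):
    x=P[:,:2]; c0=np.median(x,0)
    if r is None: s=least_squares(lambda q:np.hypot(*(x-q[:2]).T)-q[2],[*c0,25],loss="soft_l1")
    else: s=least_squares(lambda q:np.hypot(*(x-q).T)-r,c0,loss="soft_l1")
    return s.x, np.abs(s.fun).mean()
E
python3 - <<'E'
from meas import *
ps={n:imaging.get_image(n) for n in("side","top")}
save(ps["side"],"side_g.png",(250,250,390,380),5); save(ps["top"],"top_b.png",(160,200,300,280),5)
save(ps["top"],"top_g.png",(330,190,450,290),5)
save(ps["side"],"side_b.png",(200,140,300,240),6)
for n,p in ps.items():
    C=cloud(p); np.save(n+"C.npy",C)
    def box(x,y,r): return C[(np.hypot(C[...,0]-x,C[...,1]-y)<r)]
    print(n)
    P=box(500,-320,110)
    t=P[:,2]; print("hist gauge",[(a,int(((t>=a)&(t<a+5)).sum())) for a in range(50,150,5)])
    for lo,hi,nm in((55,64,"block"),(64,70,"flange"),(76,120,"handle"),(120,140,"cap")):
        q=P[(t>lo)&(t<hi)]
        if len(q): print(nm,len(q),np.round([q.min(0),q.max(0),q.mean(0)],1).tolist())
    for (x,y,h) in((445,250,105),(510,33,75)):
        P=box(x,y,70); q=P[P[:,2]>h-6]; 
        print("rim",h,len(q),np.round([q.min(0),q.max(0),q.mean(0)],1).tolist(),)
        o=q; 
        if len(q)>10: print(circ(q,27.5))
E
```

```text
side
hist gauge [(50, 225), (55, 167), (60, 802), (65, 281), (70, 67), (75, 24), (80, 22), (85, 25), (90, 24), (95, 39), (100, 25), (105, 17), (110, 46), (115, 60), (120, 4), (125, 24), (130, 34), (135, 0), (140, 0), (145, 0)]
block 850 [[390.5, -429.1, 55.0], [552.5, -263.8, 64.0], [491.7, -328.4, 61.3]]
flange 400 [[390.4, -427.7, 64.0], [552.3, -265.8, 70.0], [498.4, -321.1, 66.9]]
handle 275 [[390.2, -429.7, 76.0], [524.4, -303.3, 119.5], [474.1, -335.8, 101.6]]
cap 62 [[492.6, -324.5, 120.0], [511.9, -306.0, 133.3], [502.5, -316.4, 129.6]]
rim 105 198 [[415.9, 198.7, 99.0], [482.0, 267.9, 112.8], [449.2, 228.8, 106.9]]
(array([448.60767186, 229.6247068 ]), np.float64(3.35842444799547))
rim 75 379 [[466.3, -17.3, 69.1], [533.7, 101.7, 112.1], [493.0, 42.7, 83.8]]
(array([489.73126881,  52.27743748]), np.float64(16.297145091832043))
top
hist gauge [(50, 173), (55, 382), (60, 366), (65, 148), (70, 15), (75, 9), (80, 10), (85, 13), (90, 15), (95, 18), (100, 7), (105, 14), (110, 35), (115, 7), (120, 9), (125, 24), (130, 9), (135, 0), (140, 0), (145, 0)]
block 710 [[393.0, -429.4, 55.1], [552.3, -266.1, 63.9], [498.9, -318.7, 59.8]]
flange 186 [[395.5, -426.2, 64.0], [545.2, -277.1, 69.7], [499.7, -317.8, 66.4]]
handle 125 [[391.1, -429.8, 77.0], [522.9, -302.4, 118.2], [478.7, -350.2, 100.5]]
cap 42 [[493.1, -326.4, 120.7], [510.3, -307.8, 132.8], [501.5, -316.9, 127.7]]
rim 105 294 [[414.5, 198.1, 99.2], [480.9, 264.9, 110.0], [447.9, 231.8, 104.2]]
(array([447.97565046, 231.122209  ]), np.float64(3.286634628475165))
rim 75 318 [[465.5, -17.7, 69.3], [532.4, 100.2, 111.1], [494.5, 36.8, 82.6]]
(array([497.65848886,  20.11277314]), np.float64(15.066292283287472))
```

```bash
cd pics; python3 -c "
import cv2,numpy as np
a=[cv2.resize(cv2.imread(f),(395,290)) for f in('side_g.png','top_g.png','side_b.png','top_b.png')]
cv2.imwrite('comb0.png',np.vstack([np.hstack(a[:2]),np.hstack(a[2:])]))"
```

```text
(no output)
```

View pics/comb0.png

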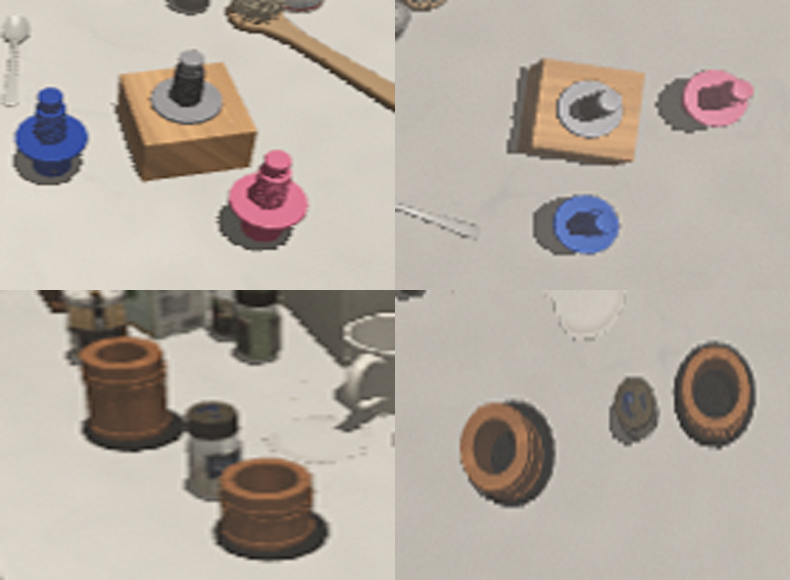

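The crop shows the grey steel gauge upright in the stand, with blue and pink decoys standing loose beside it. The tall barrel is at top (197,243) and the short one at (272,228).

```bash
python3 - <<'E'
from meas import *
for n in("side","top"):
    C=np.load(n+"C.npy")
    R=np.hypot(C[...,0]-500,C[...,1]+317)
    for lo,hi,r in((60.5,72,30),):
        m=(R<36)&(C[...,2]>64)&(C[...,2]<72); q=C[m]
        print(n,"flange",q.min(0),q.max(0),(q.min(0)+q.max(0))/2)
    m=(R<20)&(C[...,2]>127);q=C[m];print("cap",len(q),q.min(0),q.max(0),(q.min(0)+q.max(0))/2)
    m=(R<16)&(C[...,2]>78)&(C[...,2]<108);q=C[m];print("handle fit r12",circ(q,12))
    Rb=np.hypot(C[...,0]-448,C[...,1]-232)
    m=(Rb<50)&(C[...,2]>99);q=C[m];print("rim",np.percentile(q[:,2],[10,50,90]))
    # annulus fit: max count in [21,34] minus outside
    best=max(((( (d:=np.hypot(q[:,0]-x,q[:,1]-y))<34.5)&(d>20.5)).sum(),x,y) for x in np.arange(438,458,.5) for y in np.arange(222,242,.5))
    al=[(x,y) for x in np.arange(438,458,.5) for y in np.arange(222,242,.5) if (((d:=np.hypot(q[:,0]-x,q[:,1]-y))<34.5)&(d>20.5)).sum()>=best[0]-1]
    print(best,len(q),np.mean(al,0))
    m=(Rb<45)&(C[...,2]>20)&(C[...,2]<90)&(Rb>28);q=C[m];print("body fit",circ(q,34))
    for nm,c in (("jar",(450,330)),):
        pass
    m=(C[...,2]>90)&(C[...,0]>330)&(C[...,0]<700)&(C[...,1]>-330)&(C[...,1]<420)&(C[...,2]<600)
    H=C[m]; g=np.round(H[:,:2]/40)
    from collections import defaultdict
    D=defaultdict(float)
    for k,z in zip(map(tuple,g),H[:,2]): D[k]=max(D[k],z)
    if n=="top": print(sorted([(int(k[0]*40),int(k[1]*40),int(z)) for k,z in D.items()]))
E
```

```text
side flange [ 465.46625741 -351.45754882   64.01170606] [ 535.04860078 -281.80950455   71.95682404] [ 500.2574291  -316.63352668   67.98426505]
cap 55 [ 492.59292142 -324.52448665  127.29537736] [ 511.89365629 -306.00965633  133.27632875] [ 502.24328885 -315.26707149  130.28585306]
handle fit r12 (array([ 503.24358163, -314.48951853]), np.float64(0.5990652455221488))
rim [101.27428504 107.94873948 110.49938436]
(np.int64(186), np.float64(448.0), np.float64(230.5)) 198 [448.4 230.4]
body fit (array([449.92348059, 234.96074502]), np.float64(1.253680805041451))
top flange [ 475.16770899 -346.61534047   64.01585215] [ 527.61961429 -288.69271686   71.60265592] [ 501.39366164 -317.65402866   67.80925404]
cap 27 [ 493.08124881 -325.44254268  127.02701002] [ 510.27187747 -307.75958774  132.82535089] [ 501.67656314 -316.60106521  129.92618045]
handle fit r12 (array([ 501.69046226, -317.94701518]), np.float64(0.5015029585721865))
rim [101.10264074 104.00831271 107.23469488]
(np.int64(293), np.float64(448.5), np.float64(231.5)) 294 [448.25 231.25]
body fit (array([448.23006456, 231.46672198]), np.float64(0.5272708580868083))
[(360, -320, 99), (400, -320, 118), (400, 200, 104), (400, 240, 109), (440, 200, 109), (440, 240, 109), (440, 280, 106), (440, 360, 102), (440, 400, 104), (480, -320, 132), (480, 80, 111), (480, 120, 108), (480, 200, 108), (480, 240, 110), (480, 280, 100), (480, 360, 101), (480, 400, 104), (520, -320, 132), (520, 80, 104), (520, 120, 106), (520, 400, 103), (560, 400, 107), (600, -160, 90), (600, -120, 92), (600, 320, 110), (600, 360, 110), (600, 400, 108), (640, 0, 166), (640, 40, 158), (640, 120, 93), (640, 160, 95), (640, 200, 96), (640, 240, 98), (640, 280, 222), (640, 320, 219), (640, 360, 221), (640, 400, 220), (680, 0, 170), (680, 40, 164), (680, 80, 93), (680, 120, 95), (680, 160, 97), (680, 240, 96), (680, 280, 221), (680, 320, 221), (680, 360, 223), (680, 400, 221)]
```

Emit:
drive_tool --deltas "0 0 -0.03 -7 0.085; 0 0 -0.06 -13.7 0.085; 0 0 -0.06 -13.7 0.085; 0 0 -0.06 -13.7 0.085"

```text
clock: 1.3
eef_pos: [154.3, 630.9, 251.9]
tool_rot: [-3.14, -0.0, 3.14]
force: [0.3, -0.0, -0.5]
width: 85.0
```

Emit:
drive_tool --deltas "-0.035 -0.05 0 0 0.085; -0.07 -0.1 0 0 0.085; -0.105 -0.15 0 0 0.085; -0.14 -0.2 0 0 0.085; -0.175 -0.25 0 0 0.085; -0.21 -0.3 0 0 0.085; -0.245 -0.35 0 0 0.085; -0.276 -0.4 0 0 0.085; -0.285 -0.46 0 0 0.085; -0.295 -0.52 0 0 0.085; -0.305 -0.58 0 0 0.085; -0.31 -0.64 0 0 0.085"

```text
clock: 2.8
eef_pos: [463.4, -10.7, 251.6]
tool_rot: [-3.141, -0.001, 3.14]
force: [0.5, -1.1, 0.3]
width: 84.9
```

Emit:
drive_tool --deltas "-0.005 -0.06 0 0 0.085; -0.01 -0.12 0 0 0.085; -0.02 -0.18 0 0 0.085; -0.03 -0.24 0 0 0.085; -0.036 -0.29 0 0 0.085; -0.037 -0.308 0 0 0.085; -0.037 -0.308 0 0 0.085; -0.037 -0.308 0 0 0.085"

```text
clock: 3.8
eef_pos: [500.9, -314.2, 252.0]
tool_rot: [3.139, -0.001, -3.14]
force: [-0.3, 0.4, -0.1]
width: 85.0
```

```bash
python3 - <<'E'
from h import *
s=ctrl.read_state(); print(s["eef_pos"],s["qpos"])
p=imaging.get_image("side");q=imaging.get_image("top")
a=cv2.resize(p["color"][170:350,210:410,::-1],None,fx=2,fy=2);b=cv2.resize(q["color"][130:310,290:490,::-1],None,fx=2,fy=2)
cv2.imwrite("pics/g1.png",np.hstack([a,b]))
E
```

```text
[ 500.90588698 -314.18093173  252.02097249] [ 0.36541756  0.49224727  0.23134282  1.61336407 -0.1267631   1.05245562
  2.20578979]
```

View pics/g1.png

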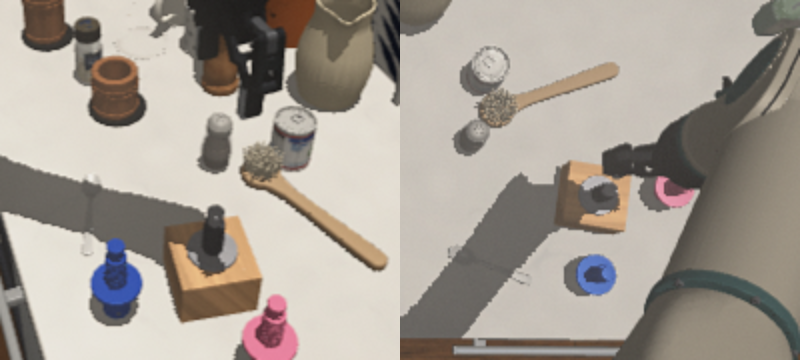

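```bash
python3 - <<'E'
from h import *
s=ctrl.read_state(); e=s["eef_pos"]; print(e,s["clock"])
for n,o in(("side",(210,170)),("top",(290,130))):
    p=imaging.get_image(n); w=proj(p,e); print(n,w,(w-o)*2)
    w=proj(p,np.array([501.5,-317,128])); print((w-o)*2)
print(ctrl.read_state()["eef_pos"])
E
```

```text
[ 501.16191475 -314.47475242  252.49098783] 3.9
side [321.28082482 233.47439529] [222.56164963 126.94879057]
[215.38425781 213.59386412]
top [408.60435344 217.71851085] [237.20870688 175.43702169]
[209.95283183 188.35231733]
[ 501.11929638 -315.21164277  252.69341077]
```

```bash
python3 - <<'E'
from h import *
s=ctrl.read_state(); e=s["eef_pos"]; print(s["tool_rot"])
ims=[]
for n in("side","top"):
    p=imaging.get_image(n); im=p["color"][...,::-1].copy(); im=cv2.resize(im,None,fx=3,fy=3)
    for dy in(-42.5,42.5):
        w=proj(p,e+[0,dy,13])*3+1; cv2.circle(im,tuple(int(x) for x in w),4,(0,255,0),1)
    w=(proj(p,e)*3).astype(int); cv2.circle(im,tuple(int(x) for x in w),4,(0,0,255),1)
    ims.append(im[w[1]-250:w[1]+250,w[0]-195:w[0]+195])
cv2.imwrite("pics/g2.png",np.hstack(ims))
E
```

```text
[ 3.14096724e+00  3.02603862e-04 -3.14012383e+00]
```

View pics/g2.png

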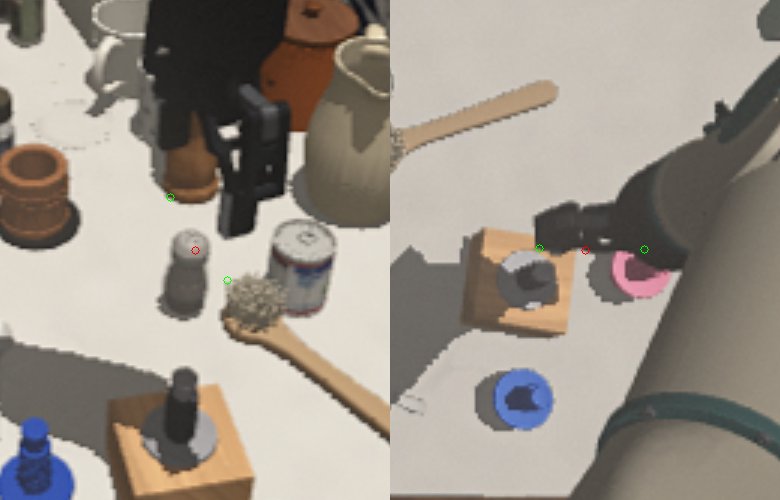

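```bash
python3 - <<'E'
from h import *
s=ctrl.read_state(); e=s["eef_pos"]; print(e,s["qpos"])
for n in("side","top"):
    p=imaging.get_image(n); C=cloud(p); dark=p["color"].max(2)<70
    m=dark&(np.abs(C[...,0]-505)<80)&(np.abs(C[...,1]+317)<110)&(C[...,2]>200)&(C[...,2]<420)
    q=C[m]; print(n,len(q),q.min(0),q.max(0))
    for z in range(230,340,10):
        k=q[(q[:,2]>=z)&(q[:,2]<z+10)]
        if len(k): print(z,len(k),k.min(0).round()[:2],k.max(0).round()[:2])
E
```

```text
[ 500.96594811 -315.91156372  252.72578321] [ 0.36620611  0.49203772  0.23279823  1.61180688 -0.12616616  1.05234061
  2.20639291]
side 1530 [ 480.82092855 -390.69481827  307.36280592] [ 512.63705025 -241.59610244  419.92071716]
300 9 [ 492. -364.] [ 510. -271.]
310 67 [ 490. -372.] [ 511. -270.]
320 83 [ 490. -373.] [ 512. -268.]
330 90 [ 489. -373.] [ 512. -267.]
top 289 [ 481.77620446 -297.85660908  314.18978815] [ 515.33890167 -243.9561573   419.8735131 ]
310 2 [ 493. -270.] [ 493. -267.]
320 1 [ 489. -273.] [ 489. -273.]
330 1 [ 493. -267.] [ 493. -267.]
```

```bash
python3 - <<'E'
from h import *
for n in("side","top"):
    C=np.load(n+"C.npy")
    m=(np.hypot(C[...,0]-154,C[...,1]-631)<70)&(C[...,2]>120)&(C[...,2]<420)
    q=C[m]; print(n,len(q))
    for z in range(120,340,10):
        k=q[(q[:,2]>=z)&(q[:,2]<z+10)]
        if len(k): print(z,len(k),k.min(0).round()[:2],k.max(0).round()[:2])
    for x,y in((600,-320),(450,-150),(380,100),(560,-100)):
        k=C[np.hypot(C[...,0]-x,C[...,1]-y)<20]; print(x,y,np.median(k[:,2]) if len(k) else None)
E
```

```text
side 883
240 2 [150. 586.] [170. 677.]
250 32 [135. 575.] [178. 680.]
260 42 [134. 574.] [178. 679.]
270 35 [134. 574.] [179. 677.]
280 34 [135. 572.] [178. 679.]
290 26 [129. 562.] [181. 679.]
300 35 [134. 564.] [184. 693.]
310 38 [132. 562.] [182. 694.]
320 41 [130. 562.] [184. 691.]
330 53 [128. 563.] [183. 696.]
600 -320 2.8011029100949827
450 -150 3.2910890374529345
380 100 3.8491997632581842
560 -100 3.4978145579924558
top 331
240 3 [148. 579.] [154. 585.]
250 15 [140. 573.] [155. 585.]
260 20 [144. 574.] [155. 586.]
270 8 [149. 574.] [155. 585.]
280 8 [151. 573.] [156. 583.]
290 34 [131. 562.] [157. 589.]
300 58 [130. 563.] [164. 601.]
310 42 [144. 561.] [165. 599.]
320 16 [129. 562.] [164. 595.]
330 29 [128. 562.] [153. 583.]
600 -320 0.23518855266252103
450 -150 0.39088782092971996
380 100 0.06134502104191597
560 -100 -0.546410893969778
```

Emit:
drive_tool --deltas "0 0 0 0 0; 0 0 0 0 0; 0 0 0 0 0; 0 0 0 0 0; 0 0 0 0 0; 0 0 0 0 0"

```text
clock: 4.95
eef_pos: [500.7, -316.8, 252.4]
tool_rot: [3.142, -0.0, 3.141]
force: [0.6, -0.1, -0.9]
width: -0.2
```

```bash
cat > tips.py <<'E'
from h import *
s=ctrl.read_state(); e=s["eef_pos"]; print(e,s["width"],s["force"])
for n in("side","top"):
    p=imaging.get_image(n); C=cloud(p); dark=p["color"].max(2)<70
    m=dark&(np.hypot(C[...,0]-e[0],C[...,1]-e[1])<80)&(C[...,2]>e[2]-20)&(C[...,2]<e[2]+120)
    q=C[m]; print(n,len(q),q.min(0),q.max(0))
    z0=q[:,2].min()
    for z in range(int(z0),int(z0)+90,10):
        k=q[(q[:,2]>=z)&(q[:,2]<z+10)]
        if len(k): print(z,len(k),k.min(0).round()[:2],k.max(0).round()[:2])
    w=(proj(p,e)*3).astype(int); im=cv2.resize(p["color"][...,::-1],None,fx=3,fy=3); cv2.circle(im,tuple(int(x) for x in w),4,(0,0,255),1)
    cv2.imwrite(f"pics/t_{n}.png",im[max(0,w[1]-250):w[1]+250,w[0]-195:w[0]+195])
E
python3 tips.py
```

```text
[ 500.68387216 -316.83194363  252.44740747] -0.20255208393473914 [ 0.63537536 -0.06575023 -0.87017444]
side 503 [ 482.95248807 -371.39584289  296.3433984 ] [ 510.5750642  -264.98320208  372.44688527]
296 21 [ 489. -330.] [ 506. -311.]
306 38 [ 490. -332.] [ 505. -314.]
316 45 [ 489. -331.] [ 506. -311.]
326 24 [ 488. -330.] [ 495. -307.]
336 80 [ 487. -350.] [ 510. -289.]
346 79 [ 487. -358.] [ 509. -276.]
356 135 [ 483. -367.] [ 509. -271.]
366 81 [ 483. -371.] [ 511. -265.]
top 59 [ 483.67715922 -319.081606    302.78490495] [ 499.96865329 -270.58916257  371.62208966]
302 2 [ 493. -312.] [ 493. -311.]
312 5 [ 489. -319.] [ 494. -308.]
332 4 [ 488. -307.] [ 493. -305.]
342 25 [ 487. -304.] [ 500. -283.]
352 10 [ 485. -303.] [ 496. -284.]
362 13 [ 484. -302.] [ 496. -271.]
```

View pics/t_side.png

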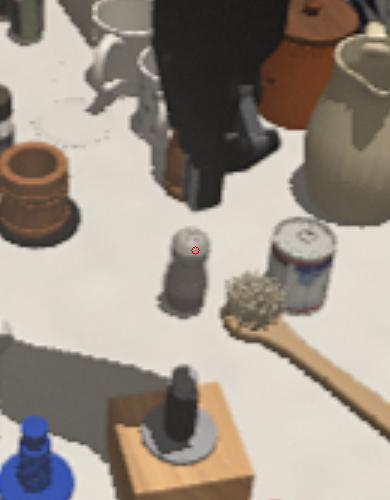

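The fingertips show about 40 mm higher in both cameras than the reported TCP, and the gap was the same at the start pose. So I won't trust the reported z. I'll descend in steps and check by sight.

Emit:
drive_tool --deltas "0 0 0 0 0.085; 0 0 0 0 0.085; 0 0 0 0 0.085; 0 0 0.03 0 0.085; 0 0 0.06 0 0.085; 0 0 0.09 0 0.085; 0 0 0.12 0 0.085; 0 0 0.15 0 0.085; 0 0 0.15 0 0.085; 0 0 0.15 0 0.085"

```text
clock: 6.3
eef_pos: [501.3, -317.4, 103.5]
tool_rot: [-3.141, 0.001, 3.141]
force: [-0.5, -0.8, 0.2]
width: 85.1
```

```bash
python3 tips.py; cd pics; python3 -c "
import cv2,numpy as np
cv2.imwrite('t1.png',np.hstack([cv2.imread('t_side.png'),cv2.imread('t_top.png')]))"
```

```text
[ 501.34255295 -317.41593045  103.48236121] 85.09565758615028 [-0.49623012 -0.79630928  0.21817778]
side 510 [ 484.36987968 -391.97765638   83.64548243] [ 514.24924911 -247.03443646  223.05610935]
83 27 [ 492. -328.] [ 514. -314.]
93 34 [ 491. -327.] [ 512. -313.]
103 44 [ 491. -328.] [ 512. -308.]
113 16 [ 493. -324.] [ 510. -308.]
123 3 [ 494. -319.] [ 508. -310.]
153 10 [ 495. -366.] [ 512. -273.]
163 56 [ 491. -374.] [ 513. -271.]
top 93 [ 484.13435073 -319.30035978   84.28341948] [ 514.85095479 -246.02975904  223.06619541]
84 10 [ 490. -317.] [ 501. -306.]
94 5 [ 491. -313.] [ 500. -306.]
104 10 [ 490. -319.] [ 499. -306.]
164 2 [ 494. -271.] [ 494. -269.]
```

View pics/t1.png

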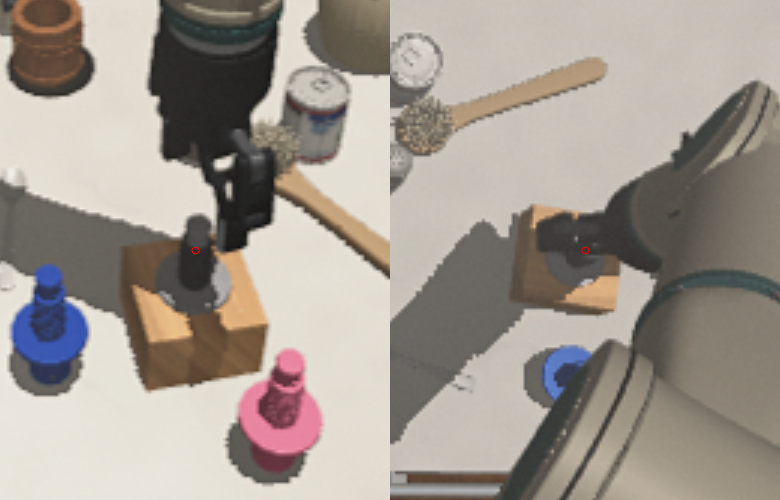

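Emit:
drive_tool --deltas "0 0 0.02 0 0.085; 0 0 0.04 0 0.085; 0 0 0.058 0 0.085; 0 0 0.066 0 0.085; 0 0 0.066 0 0.085; 0 0 0.066 0 0.085"

```text
clock: 7.15
eef_pos: [501.1, -317.2, 37.1]
tool_rot: [-3.141, 0.001, 3.141]
force: [-0.1, 0.2, -0.4]
width: 85.2
```

```bash
python3 tips.py; cd pics; python3 -c "
import cv2,numpy as np
cv2.imwrite('t2.png',np.hstack([cv2.imread('t_side.png'),cv2.imread('t_top.png')]))"
```

```text
[ 501.14621519 -317.20310608   37.10397839] 85.21015187901116 [-0.07422112  0.17233463 -0.44919758]
side 502 [ 479.99373212 -390.69004905   64.21217695] [ 528.41529695 -242.42311022  157.03360247]
64 44 [ 480. -341.] [ 528. -282.]
74 33 [ 490. -328.] [ 511. -310.]
84 32 [ 491. -365.] [ 509. -273.]
94 62 [ 490. -372.] [ 512. -269.]
104 86 [ 490. -374.] [ 509. -271.]
114 44 [ 491. -373.] [ 505. -272.]
124 34 [ 490. -368.] [ 504. -269.]
134 39 [ 487. -391.] [ 505. -250.]
144 106 [ 485. -391.] [ 512. -242.]
top 67 [ 485.00461434 -333.64225302   68.26484557] [ 515.14114707 -245.03095849  156.57014191]
68 4 [ 490. -334.] [ 493. -311.]
78 3 [ 490. -317.] [ 491. -313.]
88 1 [ 498. -307.] [ 498. -307.]
98 2 [ 494. -308.] [ 497. -268.]
128 3 [ 487. -268.] [ 490. -264.]
138 27 [ 488. -276.] [ 510. -245.]
148 27 [ 485. -288.] [ 515. -245.]
```

View pics/t2.png

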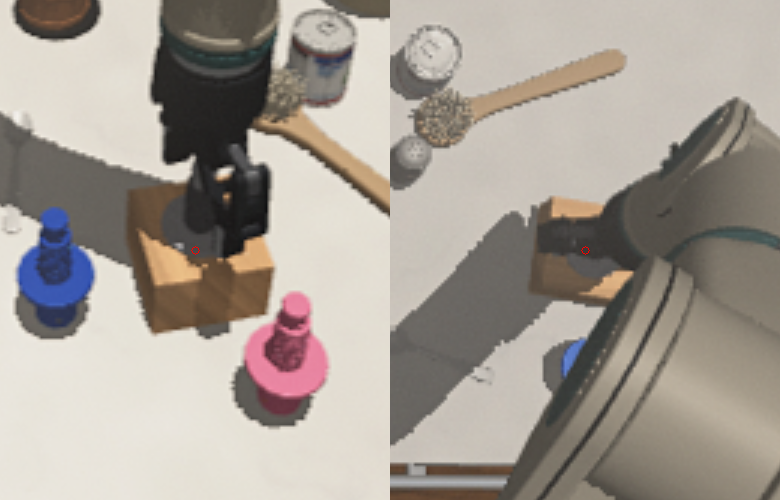

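The fingers straddle the handle, with open tips at about z 88 and the flange below them clear. I'll close and lift a little.

Emit:
drive_tool --deltas "0 0 0 0 0.01; 0 0 0 0 0.01; 0 0 0 0 0.01; 0 0 0 0 0.01; 0 0 0 0 0.01; 0 0 0 0 0.01; 0 0 0 0 0.01"

```text
clock: 8.12
eef_pos: [500.7, -316.8, 36.7]
tool_rot: [3.142, 0.0, 3.141]
force: [-0.5, 1.1, 4.4]
width: 22.6
```

Emit:
drive_tool --deltas "0 0 -0.005 0 0.01; 0 0 -0.02 0 0.01; 0 0 -0.02 0 0.01"

```text
clock: 8.5
eef_pos: [501.7, -317.6, 57.8]
tool_rot: [-3.14, 0.002, 3.141]
force: [-0.3, -0.2, -2.1]
width: 22.2
```

```bash
python3 tips.py; cd pics; python3 -c "
import cv2,numpy as np
cv2.imwrite('t3.png',np.hstack([cv2.imread('t_side.png'),cv2.imread('t_top.png')]))"
```

```text
[ 501.65459669 -317.56857417   57.83105945] 22.166657629658374 [-0.31943695 -0.22785534 -2.11777686]
side 429 [ 482.05531286 -374.10888881   47.88129577] [ 524.28628012 -262.85962103  177.78867773]
47 6 [ 488. -327.] [ 491. -315.]
57 3 [ 482. -329.] [ 489. -315.]
67 1 [ 508. -335.] [ 508. -335.]
87 25 [ 483. -343.] [ 524. -292.]
97 18 [ 491. -339.] [ 503. -303.]
107 46 [ 491. -342.] [ 507. -301.]
117 33 [ 491. -343.] [ 508. -304.]
127 39 [ 491. -343.] [ 510. -298.]
top 51 [ 483.38794031 -337.70154251   84.25437576] [ 510.11551859 -265.26360365  175.61168408]
84 1 [ 488. -338.] [ 488. -338.]
94 1 [ 492. -314.] [ 492. -314.]
104 1 [ 493. -300.] [ 493. -300.]
114 1 [ 490. -306.] [ 490. -306.]
124 1 [ 493. -294.] [ 493. -294.]
134 3 [ 489. -296.] [ 492. -277.]
144 16 [ 488. -297.] [ 499. -279.]
154 11 [ 484. -298.] [ 501. -280.]
164 13 [ 483. -307.] [ 510. -265.]
```

View pics/t3.png

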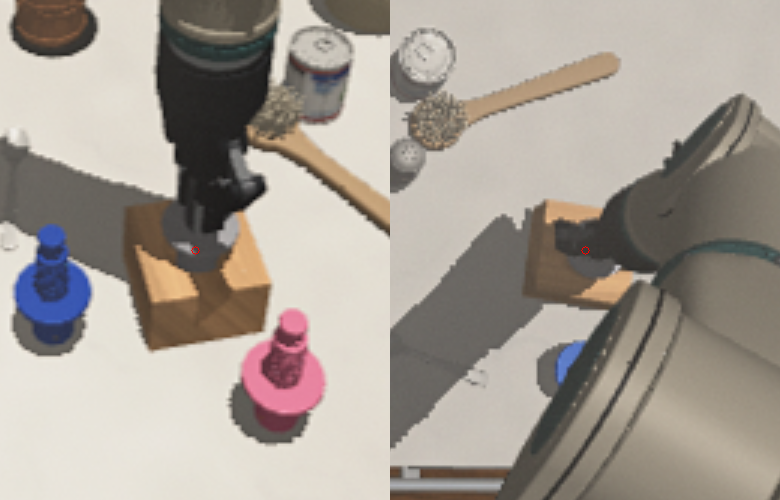

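Emit:
drive_tool --deltas "0 0 -0.04 0 0.01; 0 0 -0.08 0 0.01; 0 0 -0.12 0 0.01; 0.005 0.04 -0.135 0 0.01; 0.01 0.09 -0.135 0 0.01; 0.014 0.14 -0.135 0 0.01; 0.018 0.19 -0.135 0 0.01; 0.023 0.24 -0.135 0 0.01; 0.028 0.29 -0.135 0 0.01; 0.033 0.34 -0.135 0 0.01; 0.038 0.39 -0.135 0 0.01; 0.043 0.44 -0.135 0 0.01"

```text
clock: 10.1
eef_pos: [457.5, 124.7, 191.4]
tool_rot: [-3.142, -0.0, 3.141]
force: [0.7, 0.1, -2.9]
width: 22.3
```

Emit:
drive_tool --deltas "0.004 0.04 0 0 0.01; 0.007 0.08 0 0 0.01; 0.01 0.105 0 0 0.01; 0.01 0.108 0 0 0.01; 0.01 0.108 0 0 0.01; 0.01 0.108 0 0 0.01; 0.01 0.108 0 0 0.01"

```text
clock: 10.98
eef_pos: [448.3, 230.1, 191.5]
tool_rot: [-3.141, -0.0, 3.139]
force: [-0.2, -0.9, -2.8]
width: 22.3
```

```bash
python3 - <<'E'
from h import *
s=ctrl.read_state(); e=s["eef_pos"]; print(e,s["tool_rot"],s["width"],s["force"])
ims=[]
for n,o in(("side",(180,90,310,260)),("top",(130,160,260,330))):
    p=imaging.get_image(n); np.save(n+"B.npy",cloud(p)); np.save(n+"Bc.npy",p["color"])
    ims.append(cv2.resize(p["color"][o[1]:o[3],o[0]:o[2],::-1],None,fx=3,fy=3))
    for t in("gauge_flange","tall_rim","gauge_grip"):
        for r in models.landmark_of(p,t)[:3]: print(n,t,np.round(r["point"],1),round(r["score"],2))
cv2.imwrite("pics/b1.png",np.hstack(ims))
E
```

```text
[448.3021429  230.08464221 191.54919927] [-3.14128287e+00 -2.48448117e-05  3.13906759e+00] 22.334206895913667 [-0.17124798 -0.86478    -2.8158158 ]
side gauge_flange [268.2 313.3] 0.88
side gauge_flange [230.8 130.4] 0.79
side gauge_flange [340.9 341.3] 0.67
side tall_rim [231.2 158.9] 0.68
side tall_rim [252.7 273.2] 0.4
side gauge_grip [344.  331.1] 0.7
side gauge_grip [269.2 300.2] 0.63
top gauge_flange [426.7 225.1] 0.87
top gauge_flange [384.5 268.2] 0.72
top gauge_flange [187.1 237.5] 0.39
top tall_rim [197.2 241.9] 0.89
top gauge_grip [391.2 263.3] 0.84
top gauge_grip [427.3 223.6] 0.61
top gauge_grip [187.5 235.7] 0.58
```

View pics/b1.png

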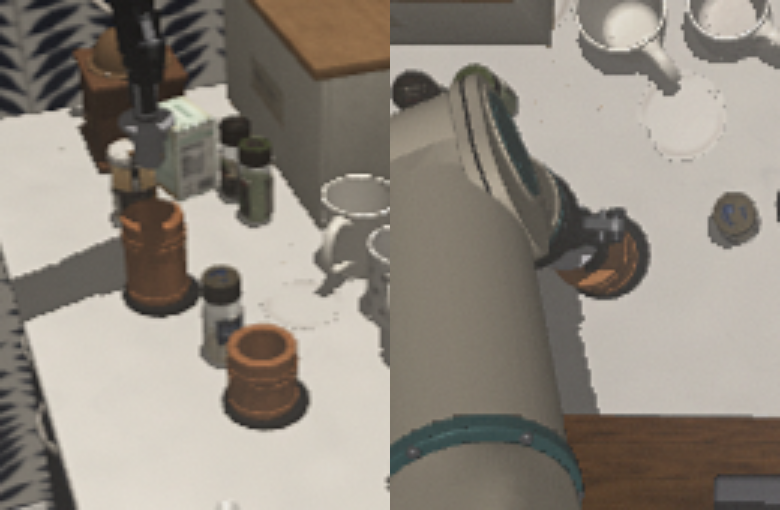

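```bash
python3 - <<'E'
from meas import *
for n in("side","top"):
    C=np.load(n+"B.npy"); R=np.hypot(C[...,0]-448,C[...,1]-232)
    t=C[...,2]
    q=C[(R<40)&(t>150)&(t<240)]
    for z in range(150,240,5):
        k=q[(q[:,2]>=z)&(q[:,2]<z+5)]
        if len(k): print(n,z,len(k),k.min(0).round(1)[:2],k.max(0).round(1)[:2])
    for lo,hi,r in((168,187,16),(193,203,20)):
        k=q[(q[:,2]>lo)&(q[:,2]<hi)]
        if len(k)>5: print(n,r,circ(k,r))
    C0=np.load(n+"C.npy"); 
    for A,nm in((C0,"before"),(C,"now")):
        R=np.hypot(A[...,0]-448,A[...,1]-232); k=A[(R<45)&(A[...,2]>30)&(A[...,2]<85)&(R>25)]; print("body",nm,len(k),circ(k,34))
E
```

```text
side 170 1 [440.2 224.8] [440.2 224.8]
side 175 10 [436.  213.2] [466.7 232.2]
side 180 15 [436.6 214.4] [466.7 233.6]
side 185 14 [436.  213.5] [466.9 229.3]
side 190 17 [436.2 213.3] [462.5 229.1]
side 195 13 [435.7 211.9] [462.4 226.9]
side 200 10 [433.4 210.9] [465.8 226.4]
side 205 18 [431.6 209.7] [467.2 230.1]
side 210 15 [432.8 208.9] [461.8 220.7]
side 215 4 [443.  207.5] [476.  217.3]
side 220 70 [422.5 197.1] [479.5 254.9]
side 225 55 [422.7 198.5] [476.1 251.9]
side 230 2 [439.8 218.6] [446.1 229.6]
side 235 10 [438.7 210. ] [457.6 242.5]
side 16 (array([451.65404036, 231.03577396]), np.float64(1.074379246362128))
side 20 (array([453.93576265, 234.7776532 ]), np.float64(1.4254207066811613))
body before 291 (array([450.10067691, 235.19391801]), np.float64(1.4251654826395055))
body now 284 (array([450.13528615, 234.90134008]), np.float64(1.4180872763888648))
top 215 43 [422.3 203.5] [475.  239.8]
top 220 34 [422.2 205.2] [474.4 237.1]
top 230 2 [438.8 210.8] [441.  211.2]
body before 56 (array([416.17698015, 180.09197385]), np.float64(8.097558618089407))
body now 54 (array([412.05365998, 182.19124519]), np.float64(7.368922338984881))
```

```bash
python3 - <<'E'
from meas import *
C=np.load("sideB.npy"); C0=np.load("sideC.npy"); im=np.load("sideBc.npy")
# horizontal silhouette centre per image row, by world-z-selected pixels
def cols(A,cx,cy,rad,lo,hi):
    R=np.hypot(A[...,0]-cx,A[...,1]-cy); m=(R<rad)&(A[...,2]>lo)&(A[...,2]<hi)
    out=[]
    for v in np.where(m.any(1))[0]:
        u=np.where(m[v])[0]; out.append((int(v),int(u[0]),int(u[-1]),(u[0]+u[-1])/2))
    return out
print("gauge",cols(C,448,232,45,172,232))
print("barrel",cols(C,448,232,45,25,115))
for lo,hi,r in((180,200,16),(206,218,20)):
    R=np.hypot(C[...,0]-448,C[...,1]-232); k=C[(R<40)&(C[...,2]>lo)&(C[...,2]<hi)]; k=k[np.hypot(k[:,0]-450,k[:,1]-231)<24]; print(r,len(k),circ(k,r))
for lo,hi in((30,50),(50,75),(75,90),(90,103)):
    R=np.hypot(C0[...,0]-448,C0[...,1]-232); k=C0[(R<45)&(C0[...,2]>lo)&(C0[...,2]<hi)&(C0[...,1]<225)];print(lo,len(k),circ(k,34),circ(k))
E
```

```text
gauge [(125, 233, 233, np.float64(233.0)), (126, 223, 236, np.float64(229.5)), (127, 221, 237, np.float64(229.0)), (128, 220, 238, np.float64(229.0)), (129, 220, 238, np.float64(229.0)), (130, 220, 238, np.float64(229.0)), (131, 220, 238, np.float64(229.0)), (132, 220, 237, np.float64(228.5)), (133, 221, 236, np.float64(228.5)), (134, 223, 235, np.float64(229.0)), (135, 223, 235, np.float64(229.0)), (136, 224, 235, np.float64(229.5)), (137, 224, 234, np.float64(229.0)), (138, 225, 234, np.float64(229.5)), (139, 225, 234, np.float64(229.5)), (140, 225, 235, np.float64(230.0)), (141, 225, 235, np.float64(230.0)), (142, 225, 235, np.float64(230.0)), (143, 225, 234, np.float64(229.5)), (144, 226, 234, np.float64(230.0)), (145, 227, 232, np.float64(229.5))]
barrel [(156, 228, 235, np.float64(231.5)), (157, 225, 238, np.float64(231.5)), (158, 223, 239, np.float64(231.0)), (159, 222, 240, np.float64(231.0)), (160, 221, 241, np.float64(231.0)), (161, 221, 241, np.float64(231.0)), (162, 221, 241, np.float64(231.0)), (163, 221, 241, np.float64(231.0)), (164, 221, 241, np.float64(231.0)), (165,
[... 946 characters left out ...]
y([451.15569458, 230.79185029]), np.float64(1.5087510173493983))
30 96 (array([450.06287487, 235.21551851]), np.float64(1.4477890640454003)) (array([449.96931458, 234.49660542,  33.38059157]), np.float64(1.4401649810434929))
50 122 (array([450.06720387, 235.45924832]), np.float64(1.2462069754673752)) (array([450.06375107, 235.70242566,  34.20444616]), np.float64(1.24233922930085))
75 76 (array([449.66111349, 234.34109312]), np.float64(1.357793794288589)) (array([449.73872299, 234.92681275,  34.48673655]), np.float64(1.3471548713145964))
90 78 (array([450.38930212, 234.89512734]), np.float64(1.429950081849247)) (array([450.45398073, 236.50337474,  35.35863083]), np.float64(1.389054230073073))
```

Emit:
drive_tool --deltas "0 0.0015 0.03 0 0.01; 0 0.0015 0.055 0 0.01; 0 0.0015 0.062 0 0.01; 0 0.0015 0.068 0 0.01; 0 0.0015 0.072 0 0.01; 0 0.0015 0.072 0 0.01"

```text
clock: 12.12
eef_pos: [448.3, 232.8, 119.8]
tool_rot: [3.141, 0.0, 3.141]
force: [-0.2, 0.7, -1.5]
width: 22.8
```

```bash
cat > v.py <<'E'
from h import *
import sys
s=ctrl.read_state(); e=s["eef_pos"]; print(e.round(2),s["tool_rot"].round(4),s["width"].round(2),s["force"].round(2),s["torque"].round(2))
ims=[]
for n,o in(("side",(180,90,310,260)),("top",(130,160,260,330))):
    p=imaging.get_image(n); ims.append(cv2.resize(p["color"][o[1]:o[3],o[0]:o[2],::-1],None,fx=3,fy=3))
cv2.imwrite("pics/"+sys.argv[1],np.hstack(ims))
E
python3 v.py b2.png
```

```text
Traceback (most recent call last):
  File "v.py", line 3, in <module>
    s=ctrl.read_state(); e=s["eef_pos"]; print(e.round(2),s["tool_rot"].round(4),s["width"].round(2),s["force"].round(2),s["torque"].round(2))
                                                                                 ^^^^^^^^^^^^^^^^
AttributeError: 'float' object has no attribute 'round'
```

```bash
sed -i 's/s\["width"\].round(2)/round(s["width"],2)/' v.py; python3 v.py b2.png
```

```text
[448.27 232.8  119.77] [3.1413e+00 4.0000e-04 3.1409e+00] 22.76 [-0.25  0.73 -1.48] [-0.09 -0.05 -0.03]
```

View pics/b2.png

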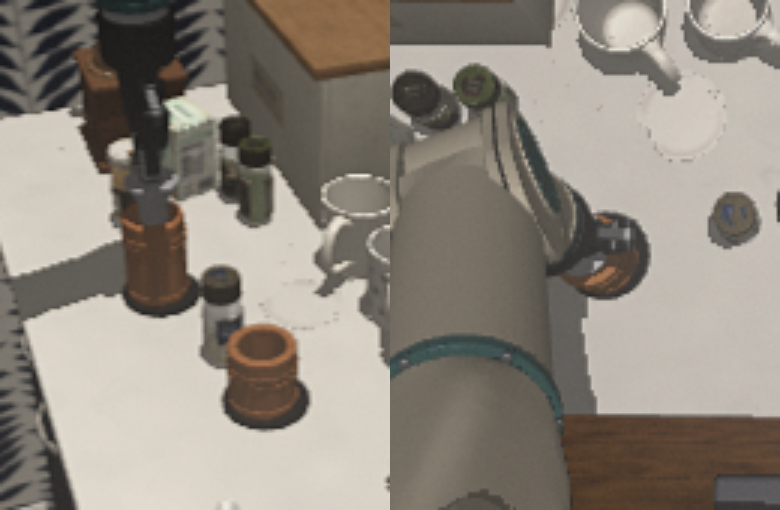

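Emit:
drive_tool --deltas "0 0 0.005 0 0.01; 0 0 0.01 0 0.01; 0 0 0.013 0 0.01; 0 0 0.013 0 0.01"

```text
clock: 12.72
eef_pos: [447.8, 232.6, 106.1]
tool_rot: [-3.141, -0.001, 3.141]
force: [-0.9, 0.0, -2.6]
width: 22.4
```

Emit:
drive_tool --deltas "0.001 0 0 0 0.01; 0.002 0 0 0 0.01; 0.003 0 0 0 0.01; 0.003 0 0 0 0.01"

```text
clock: 13.22
eef_pos: [445.0, 232.7, 106.6]
tool_rot: [3.142, -0.0, 3.141]
force: [0.2, 0.8, -3.1]
width: 22.5
```

Emit:
drive_tool --deltas "0.0015 0 0 0 0.01; 0.0015 0 0 0 0.01; 0.0015 0 0 0 0.01"

```text
clock: 13.6
eef_pos: [443.6, 232.7, 106.5]
tool_rot: [3.142, 0.0, 3.141]
force: [1.0, -0.5, -2.4]
width: 22.1
```

Emit:
drive_tool --deltas "0.0015 0 0 0 0.01; 0.0015 0 0 0 0.01; 0.0015 0 0 0 0.01"

```text
clock: 13.98
eef_pos: [442.0, 232.7, 106.5]
tool_rot: [-3.142, -0.0, 3.141]
force: [0.2, -0.7, -2.7]
width: 22.7
```

Emit:
drive_tool --deltas "0.001 0 0 0 0.01; 0.001 0 0 0 0.01; 0.001 0 0 0 0.01"

```text
clock: 14.35
eef_pos: [441.5, 232.8, 106.6]
tool_rot: [3.141, 0.001, 3.141]
force: [0.9, -0.9, -2.7]
width: 22.5
```

Emit:
drive_tool --deltas "0.001 0 0 0 0.01; 0.001 0 0 0 0.01; 0.001 0 0 0 0.01"

```text
clock: 14.72
eef_pos: [441.1, 232.9, 106.7]
tool_rot: [3.141, 0.002, 3.141]
force: [4.1, -0.4, -3.5]
width: 22.5
```

Emit:
drive_tool --deltas "-0.004 0 0 0 0.01; -0.008 0 0 0 0.01; -0.009 0 0 0 0.01; -0.009 0 0 0 0.01"

```text
clock: 15.22
eef_pos: [448.6, 232.6, 106.3]
tool_rot: [-3.141, -0.001, 3.141]
force: [-0.3, -0.4, -3.1]
width: 22.2
```

Emit:
drive_tool --deltas "-0.001 0 0 0 0.01; -0.001 0 0 0 0.01; -0.001 0 0 0 0.01"

```text
clock: 15.6
eef_pos: [450.0, 232.7, 106.5]
tool_rot: [3.142, -0.0, 3.141]
force: [-0.8, -0.1, -2.9]
width: 22.4
```

Emit:
drive_tool --deltas "-0.0005 0 0 0 0.01; -0.001 0 0 0 0.01; -0.001 0 0 0 0.01"

```text
clock: 15.98
eef_pos: [451.2, 232.7, 106.5]
tool_rot: [3.142, 0.0, 3.141]
force: [-0.5, -0.2, -2.3]
width: 22.6
```

Emit:
drive_tool --deltas "-0.0005 0 0 0 0.01; -0.001 0 0 0 0.01; -0.001 0 0 0 0.01"

```text
clock: 16.35
eef_pos: [451.8, 232.7, 106.4]
tool_rot: [-3.142, -0.001, 3.141]
force: [-0.4, 0.5, -2.1]
width: 22.4
```

Emit:
drive_tool --deltas "-0.0005 0 0 0 0.01; -0.001 0 0 0 0.01; -0.001 0 0 0 0.01"

```text
clock: 16.73
eef_pos: [452.1, 232.7, 106.4]
tool_rot: [-3.141, -0.002, 3.141]
force: [-3.4, 0.4, -0.9]
width: 22.3
```

Emit:
drive_tool --deltas "0.005 0 0 0 0.01; 0.0065 0.002 0 0 0.01; 0.0065 0.0025 0 0 0.01; 0.0065 0.0025 0 0 0.01"

```text
clock: 17.23
eef_pos: [447.0, 235.4, 106.6]
tool_rot: [3.141, 0.001, 3.141]
force: [-0.2, -0.7, -2.4]
width: 22.4
```

Emit:
drive_tool --deltas "0 0.0005 0 0 0.01; 0 0.001 0 0 0.01; 0 0.001 0 0 0.01"

```text
clock: 17.6
eef_pos: [446.6, 236.2, 106.5]
tool_rot: [3.142, 0.0, 3.141]
force: [0.6, -0.6, -4.0]
width: 22.8
```

Emit:
drive_tool --deltas "0 0.0005 0 0 0.01; 0 0.001 0 0 0.01; 0 0.001 0 0 0.01"

```text
clock: 17.98
eef_pos: [446.6, 237.3, 106.5]
tool_rot: [3.141, -0.0, 3.141]
force: [-1.0, 0.0, -2.6]
width: 22.4
```

Emit:
drive_tool --deltas "0 0.0005 0 0 0.01; 0 0.001 0 0 0.01; 0 0.001 0 0 0.01"

```text
clock: 18.35
eef_pos: [446.6, 238.3, 106.5]
tool_rot: [3.142, -0.0, 3.141]
force: [-0.8, -0.4, -3.1]
width: 22.4
```

Emit:
drive_tool --deltas "0 0.0005 0 0 0.01; 0 0.001 0 0 0.01; 0 0.001 0 0 0.01"

```text
clock: 18.73
eef_pos: [446.6, 238.9, 106.5]
tool_rot: [-3.141, -0.0, 3.141]
force: [-0.8, -0.9, -1.9]
width: 22.7
```

Emit:
drive_tool --deltas "0 0.0005 0 0 0.01; 0 0.001 0 0 0.01; 0 0.001 0 0 0.01"

```text
clock: 19.1
eef_pos: [446.6, 239.2, 106.5]
tool_rot: [-3.14, -0.0, 3.14]
force: [0.0, -4.0, -0.7]
width: 22.5
```

Emit:
drive_tool --deltas "0 -0.004 0 0 0.01; 0 -0.008 0 0 0.01; 0 -0.009 0 0 0.01; 0 -0.009 0 0 0.01"

```text
clock: 19.6
eef_pos: [446.6, 231.4, 106.5]
tool_rot: [3.141, 0.0, 3.141]
force: [0.7, -0.1, -3.0]
width: 22.6
```

Emit:
drive_tool --deltas "0 -0.0005 0 0 0.01; 0 -0.001 0 0 0.01; 0 -0.001 0 0 0.01"

```text
clock: 19.98
eef_pos: [446.6, 230.2, 106.5]
tool_rot: [3.142, -0.0, 3.141]
force: [0.6, -0.0, -3.0]
width: 22.8
```

Emit:
drive_tool --deltas "0 -0.0005 0 0 0.01; 0 -0.001 0 0 0.01; 0 -0.001 0 0 0.01"

```text
clock: 20.35
eef_pos: [446.6, 229.2, 106.5]
tool_rot: [3.142, -0.0, 3.141]
force: [0.2, 0.6, -2.6]
width: 22.2
```

Emit:
drive_tool --deltas "0 -0.0005 0 0 0.01; 0 -0.001 0 0 0.01; 0 -0.001 0 0 0.01"

```text
clock: 20.72
eef_pos: [446.6, 228.8, 106.5]
tool_rot: [3.141, 0.0, 3.141]
force: [-0.7, 2.0, -3.2]
width: 22.5
```

Emit:
drive_tool --deltas "0 -0.0005 0 0 0.01; 0 -0.001 0 0 0.01; 0 -0.001 0 0 0.01"

```text
clock: 21.1
eef_pos: [446.6, 228.4, 106.6]
tool_rot: [3.14, 0.0, 3.142]
force: [0.2, 5.0, -3.6]
width: 22.8
```

Emit:
drive_tool --deltas "0 0.004 0 0 0.01; 0 0.0066 0 0 0.01; 0 0.0066 0.004 0 0.01; 0 0.0066 0.007 0 0.01; 0 0.0066 0.007 0 0.01"

```text
clock: 21.72
eef_pos: [446.3, 233.3, 99.1]
tool_rot: [-3.141, -0.001, 3.141]
force: [0.4, 0.5, -2.5]
width: 22.6
```

Emit:
drive_tool --deltas "0 0 0.001 0 0.01; 0 0 0.002 0 0.01; 0 0 0.003 0 0.01; 0 0 0.003 0 0.01"

```text
clock: 22.22
eef_pos: [446.5, 233.8, 96.4]
tool_rot: [3.142, -0.0, 3.141]
force: [-0.9, -0.2, -2.5]
width: 22.3
```

Emit:
drive_tool --deltas "0 0 0.001 0 0.01; 0 0 0.002 0 0.01; 0 0 0.002 0 0.01"

```text
clock: 22.6
eef_pos: [446.5, 233.8, 94.4]
tool_rot: [-3.141, -0.0, 3.141]
force: [-0.1, 1.5, -2.8]
width: 22.2
```

Emit:
drive_tool --deltas "0 0 0.001 0 0.01; 0 0 0.002 0 0.01; 0 0 0.003 0 0.01; 0 0 0.004 0 0.01; 0 0 0.004 0 0.01"

```text
clock: 23.22
eef_pos: [446.5, 233.8, 90.4]
tool_rot: [-3.142, -0.0, 3.141]
force: [0.2, -0.5, -3.0]
width: 22.6
```

Emit:
drive_tool --deltas "0 0 0.001 0 0.01; 0 0 0.002 0 0.01; 0 0 0.003 0 0.01; 0 0 0.004 0 0.01; 0 0 0.004 0 0.01"

```text
clock: 23.85
eef_pos: [446.5, 233.8, 86.4]
tool_rot: [-3.142, -0.0, 3.141]
force: [0.6, -0.1, -3.3]
width: 22.2
```

It's sliding in freely. Now the last few millimetres, up to rim contact.

Emit:
drive_tool --deltas "0 0 0.001 0 0.01; 0 0 0.002 0 0.01; 0 0 0.003 0 0.01; 0 0 0.003 0 0.01"

```text
clock: 24.35
eef_pos: [446.5, 233.8, 83.4]
tool_rot: [-3.141, -0.0, 3.141]
force: [-0.1, 1.5, -3.1]
width: 22.5
```

Emit:
drive_tool --deltas "0 0 0.001 0 0.01; 0 0 0.0015 0 0.01; 0 0 0.0015 0 0.01"

```text
clock: 24.72
eef_pos: [446.6, 233.8, 82.0]
tool_rot: [-3.142, -0.0, 3.141]
force: [0.9, 0.4, -2.2]
width: 22.4
```

Emit:
drive_tool --deltas "0 0 0.001 0 0.01; 0 0 0.001 0 0.01"

```text
clock: 24.98
eef_pos: [446.7, 233.9, 81.7]
tool_rot: [3.141, 0.0, 3.141]
force: [-2.5, -0.1, 3.9]
width: 23.0
```

Emit:
drive_tool --deltas "0 0 0.001 0 0.01; 0 0 0.001 0 0.01"

```text
clock: 25.22
eef_pos: [446.7, 233.9, 81.6]
tool_rot: [3.141, 0.001, 3.141]
force: [-4.0, -1.6, 14.9]
width: 22.3
```

The flange meets the rim at a reported z of 81.7, as predicted. I'll ease off, let the step hold, and release.

Emit:
drive_tool --deltas "0 0 -0.0012 0 0.01; 0 0 -0.0012 0 0.01; 0 0 -0.0012 0 0.035; 0 0 -0.0012 0 0.06; 0 0 -0.0012 0 0.085; 0 0 -0.0012 0 0.085; 0 0 -0.0012 0 0.085"

```text
clock: 26.1
eef_pos: [446.5, 233.8, 81.1]
tool_rot: [-3.142, -0.0, 3.141]
force: [0.4, -0.7, 0.6]
width: 85.1
```

```bash
python3 v.py b3.png
```

```text
[446.54 233.82  81.14] [-3.1416e+00 -1.0000e-04  3.1409e+00] 85.06 [ 0.35 -0.69  0.6 ] [-0.02 -0.04  0.01]
```

View pics/b3.png

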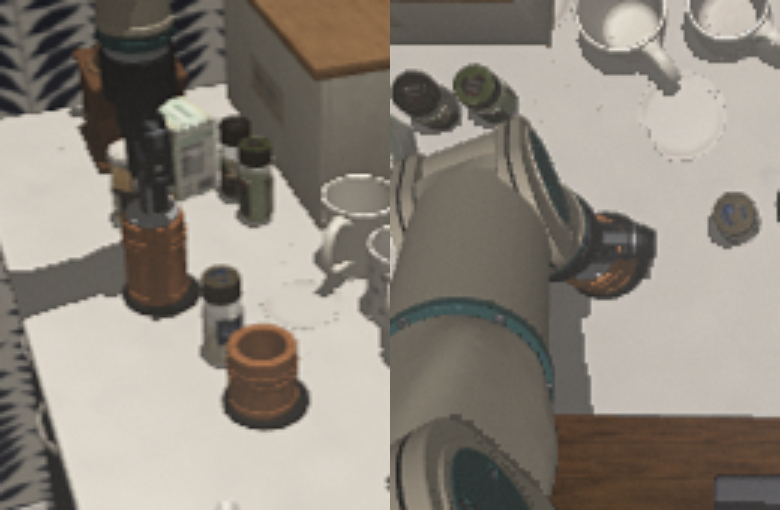

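Emit:
drive_tool --deltas "0 0 -0.03 0 0.085; 0 0 -0.06 0 0.085; 0 0 -0.08 0 0.085; 0 0 -0.08 0 0; 0 0 -0.08 0 0; 0 0 -0.08 0 0; 0 0 -0.08 0 0; 0 0 -0.08 0 0; 0 0 -0.08 0 0"

```text
clock: 27.32
eef_pos: [446.5, 233.8, 161.0]
tool_rot: [-3.141, -0.0, 3.141]
force: [0.5, -0.1, -0.0]
width: -0.1
```

```bash
python3 v.py b4.png
```

```text
[446.53 233.76 161.05] [-3.1415e+00 -2.0000e-04  3.1408e+00] -0.11 [ 0.47 -0.09 -0.03] [0.01 0.02 0.02]
```

View pics/b4.png

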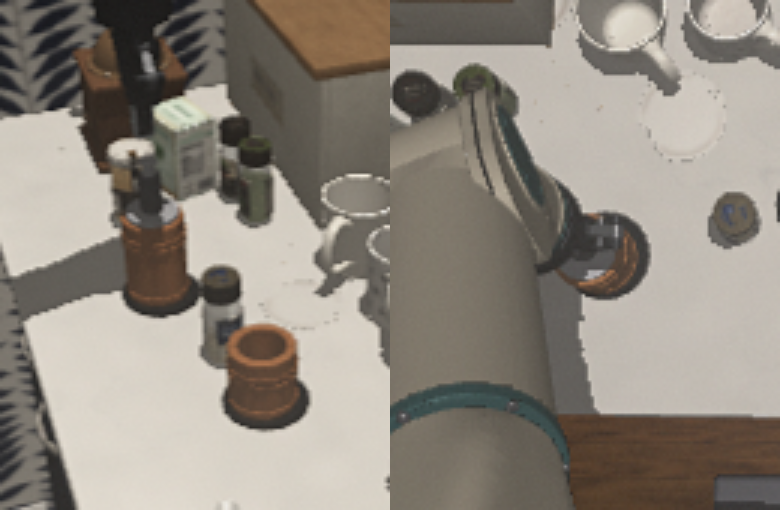

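Emit:
drive_tool --deltas "0 0 0.008 0 0; 0 0 0.016 0 0; 0 0 0.018 0 0; 0 0 0.018 0 0"

```text
clock: 27.92
eef_pos: [446.5, 233.7, 142.9]
tool_rot: [-3.141, -0.0, 3.141]
force: [-0.1, -0.5, 0.1]
width: 0.3
```

Emit:
drive_tool --deltas "0 0 0.002 0 0; 0 0 0.004 0 0; 0 0 0.004 0 0"

```text
clock: 28.3
eef_pos: [446.5, 233.8, 139.1]
tool_rot: [-3.141, -0.0, 3.141]
force: [-0.8, 0.1, -0.7]
width: -0.0
```

Emit:
drive_tool --deltas "0 0 0.001 0 0; 0 0 0.002 0 0; 0 0 0.003 0 0; 0 0 0.003 0 0"

```text
clock: 28.8
eef_pos: [446.5, 233.8, 136.1]
tool_rot: [-3.142, -0.0, 3.141]
force: [-0.5, -1.2, -0.3]
width: -0.4
```

Emit:
drive_tool --deltas "0 0 0.001 0 0; 0 0 0.002 0 0; 0 0 0.002 0 0"

```text
clock: 29.18
eef_pos: [446.6, 233.8, 134.2]
tool_rot: [3.142, 0.0, 3.141]
force: [0.7, -0.2, -0.1]
width: 0.0
```

Emit:
drive_tool --deltas "0 0 0.001 0 0; 0 0 0.002 0 0; 0 0 0.002 0 0"

```text
clock: 29.55
eef_pos: [446.7, 233.9, 132.4]
tool_rot: [3.141, 0.0, 3.141]
force: [-0.2, -0.1, 4.2]
width: -0.0
```

Emit:
drive_tool --deltas "0 0 0.001 0 0; 0 0 0.002 0 0; 0 0 0.002 0 0"

```text
clock: 29.92
eef_pos: [446.6, 233.8, 129.9]
tool_rot: [-3.142, -0.0, 3.141]
force: [-0.7, 0.7, 0.5]
width: 0.2
```

Emit:
drive_tool --deltas "0 0 0.001 0 0; 0 0 0.002 0 0; 0 0 0.002 0 0"

```text
clock: 30.3
eef_pos: [446.6, 233.8, 128.1]
tool_rot: [3.142, -0.0, 3.141]
force: [0.3, -0.3, 1.2]
width: 0.3
```

Emit:
drive_tool --deltas "0 0 0.001 0 0; 0 0 0.002 0 0; 0 0 0.002 0 0"

```text
clock: 30.68
eef_pos: [446.7, 233.9, 126.5]
tool_rot: [3.141, 0.0, 3.141]
force: [-0.8, -0.6, 4.9]
width: 0.0
```

Emit:
drive_tool --deltas "0 0 0.001 0 0; 0 0 0.002 0 0; 0 0 0.002 0 0"

```text
clock: 31.05
eef_pos: [446.7, 233.9, 124.7]
tool_rot: [3.141, 0.0, 3.141]
force: [-0.7, 0.3, 7.1]
width: -0.4
```

Emit:
drive_tool --deltas "0 0 0.001 0 0; 0 0 0.0015 0 0; 0 0 0.0015 0 0"

```text
clock: 31.42
eef_pos: [446.7, 233.9, 122.8]
tool_rot: [3.141, 0.0, 3.141]
force: [-1.4, -0.6, 4.6]
width: -0.1
```

Emit:
drive_tool --deltas "0 0 0.001 0 0; 0 0 0.001 0 0"

```text
clock: 31.68
eef_pos: [446.8, 234.0, 122.6]
tool_rot: [3.141, 0.001, 3.141]
force: [-2.0, -0.4, 13.1]
width: 0.2
```

Emit:
drive_tool --deltas "0 0 0.0004 0 0; 0 0 0.0004 0 0; 0 0 0.0004 0 0"

```text
clock: 32.05
eef_pos: [446.9, 234.0, 122.6]
tool_rot: [3.141, 0.001, 3.141]
force: [-2.6, -1.5, 15.7]
width: -0.1
```

The cap is at its hard stop: the position is unchanged, the force rose to 15.7 N, and travel is about 11.4 mm. Now I'll regrasp.

Emit:
drive_tool --deltas "0 0 -0.01 0 0; 0 0 -0.04 0 0; 0 0 -0.04 0 0.085; 0 0 -0.04 0 0.085; 0 0 -0.04 0 0.085; 0 0 -0.04 0 0.085; 0 0 -0.04 0 0.085"

```text
clock: 32.92
eef_pos: [446.4, 233.7, 160.9]
tool_rot: [-3.141, -0.001, 3.141]
force: [0.3, -1.0, 0.7]
width: 85.2
```

```bash
python3 v.py b5.png
```

```text
[446.4  233.68 160.92] [-3.1412e+00 -6.0000e-04  3.1408e+00] 85.2 [ 0.33 -1.05  0.73] [0.05 0.02 0.03]
```

View pics/b5.png

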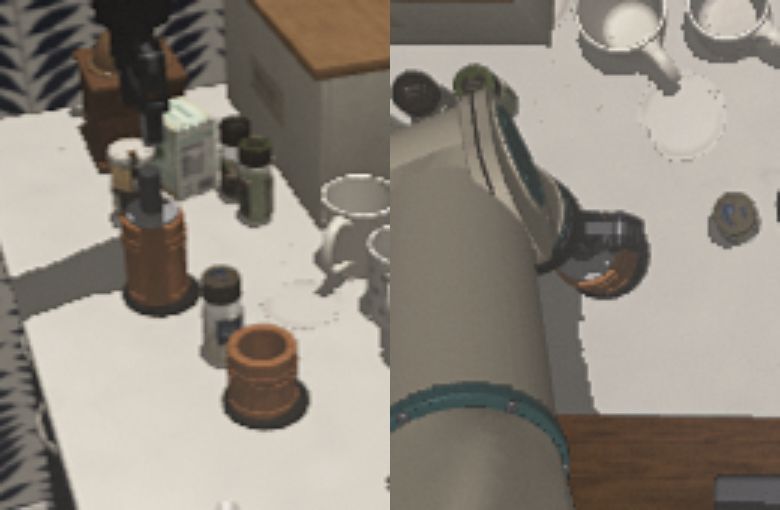

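The cap is lower and the gauge is upright on the rim. I'll descend and grasp.

Emit:
drive_tool --deltas "0 0 0.03 0 0.085; 0 0 0.06 0 0.085; 0 0 0.078 0 0.085; 0 0 0.08 0 0.085; 0 0 0.08 0 0.03; 0 0 0.08 0 0.01; 0 0 0.08 0 0.01; 0 0 0.08 0 0.01; 0 0 0.08 0 0.01; 0 0 0.08 0 0.01; 0 0 0.08 0 0.01"

```text
clock: 34.4
eef_pos: [446.9, 234.0, 82.0]
tool_rot: [3.141, 0.001, 3.141]
force: [-1.0, -0.9, 6.4]
width: 22.5
```

Emit:
drive_tool --deltas "0 0 -0.001 0 0.01; 0 0 -0.002 0 0.01; 0 0 -0.003 0 0.01; 0 0 -0.004 0 0.01; 0 0 -0.005 0 0.01"

```text
clock: 35.02
eef_pos: [446.4, 233.6, 86.2]
tool_rot: [-3.141, -0.0, 3.141]
force: [-0.0, -0.4, -3.1]
width: 22.5
```

Emit:
drive_tool --deltas "0 0 -0.004 0 0.01; 0 0 -0.008 0 0.01; 0 0 -0.012 0 0.01; 0 0 -0.018 0 0.01; 0 0 -0.025 0 0.01; 0 0 -0.035 0 0.01; 0 0 -0.06 0 0.01; 0 0 -0.09 0 0.01; 0 0 -0.105 0 0.01; 0 0 -0.105 0 0.01"

```text
clock: 36.28
eef_pos: [447.4, 234.6, 192.9]
tool_rot: [3.139, 0.003, 3.141]
force: [0.2, 1.3, -3.2]
width: 22.4
```

```bash
python3 v.py b6.png; python3 - <<'E'
from meas import *
for n in("side","top"):
    C=np.load(n+"C.npy"); m=(np.abs(C[...,0]-501)<58)&(np.abs(C[...,1]+317)<58)&(C[...,2]>56)&(C[...,2]<65)
    q=C[m]; q=q[np.hypot(q[:,0]-501,q[:,1]+317)>31]
    r=cv2.minAreaRect(q[:,:2].astype(np.float32)); print(n,len(q),r)
    R=np.hypot(C[...,0]-501,C[...,1]+317); k=C[(R<34)&(C[...,2]>64)&(C[...,2]<72)]; print(cv2.minEnclosingCircle(k[:,:2].astype(np.float32)))
E
```

```text
[447.43 234.57 192.94] [3.1394e+00 2.9000e-03 3.1411e+00] 22.42 [ 0.2   1.25 -3.24] [-0.02 -0.05  0.06]
side 768 ((503.205810546875, -315.07879638671875), (93.7031021118164, 90.76094818115234), 80.84660339355469)
((500.8806457519531, -316.9955139160156), 33.722068786621094)
top 571 ((501.3930358886719, -317.7640686035156), (91.27666473388672, 90.73786163330078), 80.97376251220703)
((498.71551513671875, -317.74407958984375), 30.733854293823242)
```

View pics/b6.png

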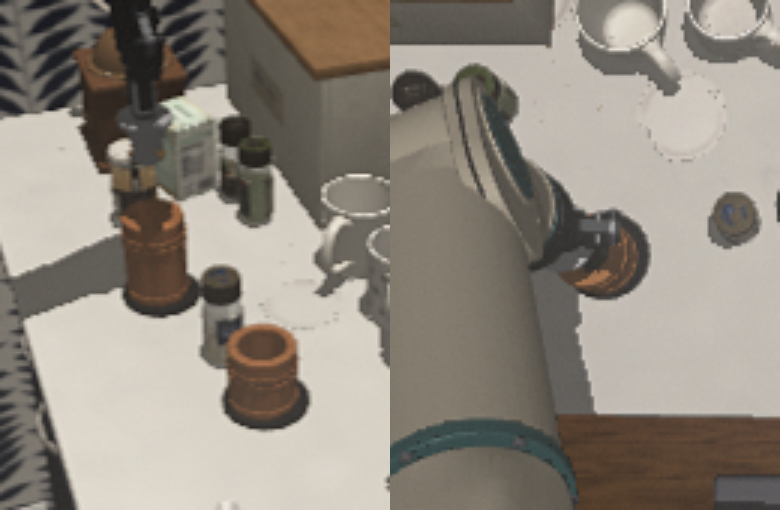

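Emit:
drive_tool --deltas "-0.005 -0.05 0 0 0.01; -0.01 -0.1 0 0 0.01; -0.015 -0.15 0 0 0.01; -0.02 -0.2 0 0 0.01; -0.025 -0.25 0 0 0.01; -0.03 -0.3 0 0 0.01; -0.035 -0.35 0 0 0.01; -0.04 -0.4 0 0 0.01; -0.045 -0.45 0 0 0.01; -0.05 -0.5 0 0 0.01; -0.054 -0.54 0 0 0.01; -0.054 -0.55 0 0 0.01"

```text
clock: 37.88
eef_pos: [498.7, -319.6, 190.0]
tool_rot: [-3.141, -0.002, 3.136]
force: [0.5, 1.2, -2.3]
width: 22.7
```

Emit:
drive_tool --deltas "0 0 0 0 0.01; 0 0 0 0 0.01; 0 0 0.03 0 0.01; 0 0 0.05 0 0.01; 0 0 0.075 0 0.01; 0 0 0.085 0 0.01; 0 0 0.085 0 0.01"

```text
clock: 38.75
eef_pos: [500.2, -315.1, 106.0]
tool_rot: [3.141, -0.001, -3.141]
force: [0.0, -0.7, -2.5]
width: 22.4
```

```bash
sed 's/180,90,310,260/250,200,380,370/; s/130,160,260,330/320,130,450,300/' v.py > vs.py; python3 vs.py s1.png
```

```text
[ 500.19 -315.12  106.03] [ 3.1407e+00 -9.0000e-04 -3.1411e+00] 22.38 [ 0.01 -0.69 -2.5 ] [-0.05 -0.01 -0.01]
```

View pics/s1.png

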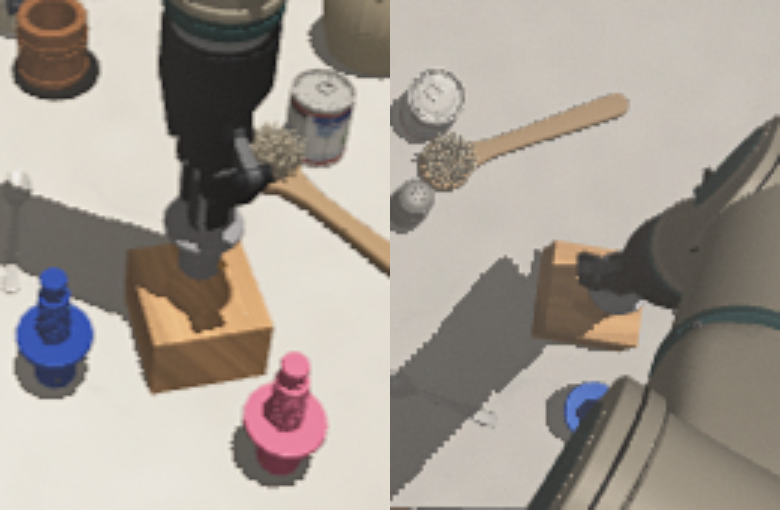

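Emit:
drive_tool --deltas "0 0 0.012 0 0.01; 0 0 0.024 0 0.01; 0 0 0.03 0 0.01; 0 0 0.03 0 0.01"

```text
clock: 39.35
eef_pos: [499.7, -315.9, 75.5]
tool_rot: [3.141, -0.001, 3.141]
force: [0.8, 1.0, -2.1]
width: 22.5
```

Emit:
drive_tool --deltas "0 0 0.003 0 0.01; 0 0 0.006 0 0.01; 0 0 0.009 0 0.01; 0 0 0.012 0 0.01; 0 0 0.012 0 0.01"

```text
clock: 39.98
eef_pos: [500.0, -316.1, 64.0]
tool_rot: [3.141, -0.001, 3.141]
force: [-0.0, -0.1, -2.6]
width: 22.5
```

Emit:
drive_tool --deltas "0 0 0.004 0 0.01; 0 0 0.008 0 0.01; 0 0 0.012 0 0.01; 0 0 0.016 0 0.01; 0 0 0.016 0 0.01"

```text
clock: 40.6
eef_pos: [499.9, -316.1, 47.8]
tool_rot: [3.141, -0.001, 3.141]
force: [0.1, -1.2, -2.0]
width: 22.6
```

Emit:
drive_tool --deltas "0 0 0.003 0 0.01; 0 0 0.006 0 0.01; 0 0 0.008 0 0.01; 0 0 0.009 0 0.01; 0 0 0.009 0 0.01"

```text
clock: 41.22
eef_pos: [500.1, -316.2, 39.2]
tool_rot: [3.142, -0.0, 3.141]
force: [0.5, 0.1, -2.3]
width: 22.6
```

Emit:
drive_tool --deltas "0 0 0.001 0 0.01; 0 0 0.0015 0 0.01; 0 0 0.0015 0 0.01"

```text
clock: 41.6
eef_pos: [500.2, -316.2, 37.8]
tool_rot: [3.142, -0.0, 3.141]
force: [-0.6, -0.2, -2.8]
width: 22.4
```

Emit:
drive_tool --deltas "0 0 0.001 0 0.01; 0 0 0.001 0 0.01"

```text
clock: 41.85
eef_pos: [500.2, -316.3, 37.1]
tool_rot: [-3.142, 0.0, 3.141]
force: [0.3, 0.2, 0.9]
width: 22.3
```

The flange is seated at a reported z of 37.1 (predicted 37.0). I'll press a touch, release and retreat.

Emit:
drive_tool --deltas "0 0 0.0005 0 0.01; 0 0 0.0005 0 0.01; 0 0 0 0 0.035; 0 0 0 0 0.06; 0 0 0 0 0.085; 0 0 0 0 0.085; 0 0 0 0 0.085"

```text
clock: 42.72
eef_pos: [500.1, -316.2, 36.7]
tool_rot: [3.142, -0.0, 3.141]
force: [-0.5, -0.1, -0.1]
width: 84.8
```

Emit:
drive_tool --deltas "0 0 -0.03 0 0.085; 0 0 -0.06 0 0.085; 0 0 -0.1 0 0.085; 0 0 -0.15 0 0.085; 0 0.05 -0.17 0 0.085; 0 0.1 -0.17 0 0.085; 0 0.15 -0.17 0 0.085; 0 0.2 -0.17 0 0.085; 0 0.2 -0.17 0 0.085; 0 0.2 -0.17 0 0.085"

```text
clock: 43.98
eef_pos: [500.4, -116.9, 207.0]
tool_rot: [-3.141, 0.0, 3.141]
force: [-0.3, -0.7, -0.1]
width: 85.0
```

```bash
python3 vs.py s2.png; python3 - <<'E'
from meas import *
p0={n:np.load(n+"C.npy") for n in("side","top")}
for n in("side","top"):
    p=imaging.get_image(n);C=cloud(p)
    for A,nm in((p0[n],"start"),(C,"now")):
        R=np.hypot(A[...,0]-501,A[...,1]+317)
        k=A[(R<34)&(A[...,2]>64)&(A[...,2]<72)]; c=A[(R<25)&(A[...,2]>105)]; h=A[(R<20)&(A[...,2]>78)&(A[...,2]<105)]
        print(n,nm,"flange ext mid",((k.min(0)+k.max(0))/2).round(1),np.median(k[:,2]).round(1),"top",np.percentile(c[:,2],95).round(1),"cap xy",c[:,:2].mean(0).round(1),"handle",circ(h,12)[0].round(1))
p=imaging.get_image("side");save(p,"fin.png",None,1.4)
E
```

```text
[ 500.36 -116.89  206.96] [-3.1408e+00  3.0000e-04  3.1409e+00] 85.03 [-0.27 -0.73 -0.13] [-0.01  0.02 -0.  ]
side start flange ext mid [ 500.8 -315.9   68. ] 68.6 top 131.7 cap xy [ 501.2 -318.4] handle [ 503.2 -314.5]
side now flange ext mid [ 499.5 -318.7   68. ] 68.7 top 121.2 cap xy [ 500.4 -319.1] handle [ 491.4 -332.7]
top start flange ext mid [ 501.4 -317.7   67.8] 66.4 top 131.3 cap xy [ 500.5 -315. ] handle [ 501.6 -317.9]
top now flange ext mid [ 498.7 -320.5   67.9] 66.0 top 119.5 cap xy [ 500.1 -316.3] handle [ 490.  -301.2]
```

View pics/s2.png

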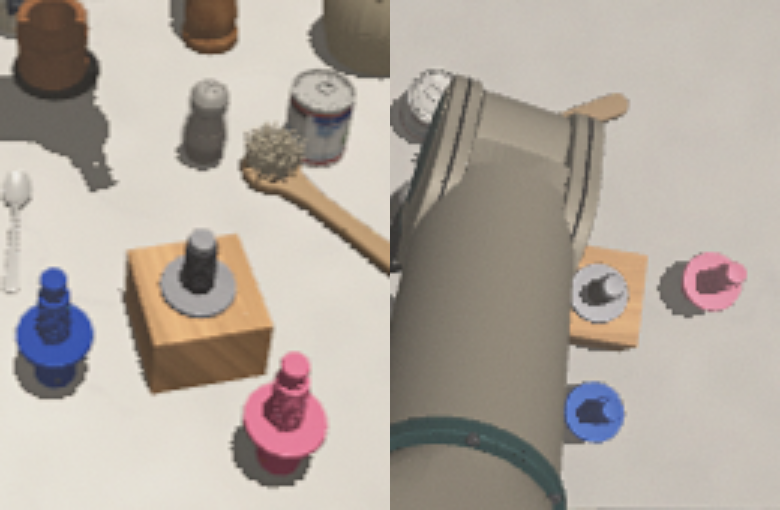

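View pics/fin.png

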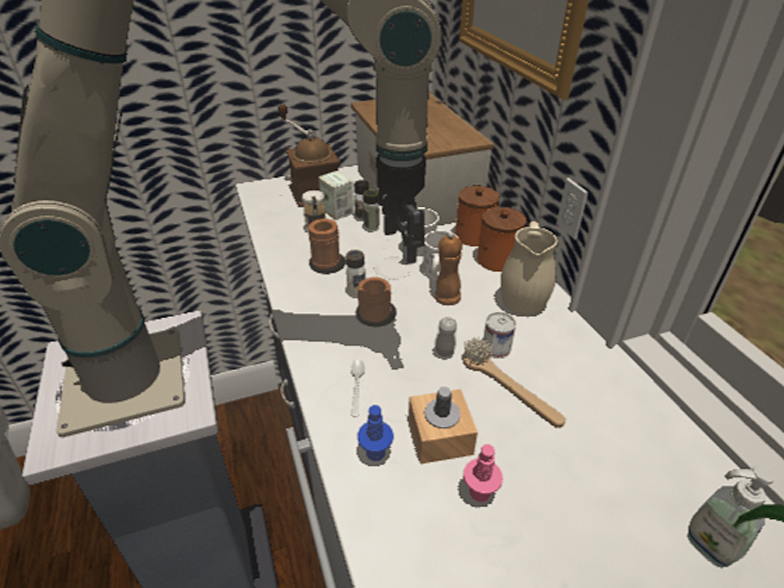

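The gauge is back in its stand, upright and flange down, at side (203,285). Its cap is 11 mm lower than at the start, the bystanders are in place and the arm is clear, so I'll hand it in.

```bash
python3 -c "
from cell import ctrl; print(ctrl.finish_job())"
```

```text
the job is handed in; nothing more can be done
None
```

I measured the tall barrel's bore with the gauge, set it back in its stand and handed the job in at about 44 s. No verdict was reported.

- **Barrel:** I took the dark steel gauge and found the bore by touching its wall on four sides with the gauge head. I then lowered the gauge until the flange met the rim, at about 15 N.
- **Cap:** I pressed it with the shut fingers until it stopped moving after about 11.4 mm of travel, at 15.7 N. A drop in force part-way down looked like the click.
- **Return:** I regrasped the gauge, drew it out with no sign of sticking, and lowered it into the stand.

**Last checks:**
- The flange seated at the expected height, and the gauge looked upright.
- It sat 1 to 4 mm from where it started, depending on the camera; the limit is 8 mm from the hole's centre.
- The cap was 11 mm lower than at the start.
- The other things looked unmoved by eye, and the arm was clear.

**Disagreements and gaps:**
- **Reported height:** The reported tool height was about 40 mm below where both cameras showed the fingertips, so I went by sight and touch instead.
- **Bore position:** The bore found by touch was 1 to 3 mm from where the top camera put it.
- **Final handle fit:** The last camera fit of the handle was about 12 to 20 mm off, and the two cameras disagreed. I disregarded it because the flange, the cap and the picture all agreed with each other.
- **Plunger reading:** The plunger tips were out of sight, so I did not see the locked width directly.

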